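Re-bush a planet carrier and run it round

TASK

Pull the worn dark bushes off the carrier's shafts and stand them upright in a neat row in the black tray, each centred on a yellow ring mark, and slide the three new brass bushes over the shafts, one on each, fully home against the plate. Only once all three new bushes are home, turn the carrier by its red crank one full turn counterclockwise (seen from above), bringing the crank back to the red mark it started at. Leave the other things on the bench where they are, and let go of everything.

Things in the scene. Friction and masses are not known exactly. Their poses are not given: they have to be found in the camera images.
- stand_axis (a point): point on the carrier's vertical turning axis (also the centre of the fixed blue round base, 260 mm across, 26 mm high), at the height of the carrier plate's top face (42 mm above the bench)
- mark (a point): red mark on the rim of the blue base, 137 mm from the turning axis; it does not turn
- carrier (a joint): the planet carrier: a bare aluminium disc, 220 mm across, top face 42 mm above the bench, turning on the stand about a vertical axis with light friction (about 0.3 N m; it stays where it is left). Radians, growing counterclockwise seen from above; 0 at the start, with the crank at the red mark; free from -1.0 to 8.0
- shaft1 (a point): foot of steel shaft 1 on the carrier: centre, on the plate's top face; turns with the carrier. The shaft stands upright, 24 mm diameter, 61 mm tall with the top 6 mm tapered, 75 mm from the turning axis, 120 degrees from the other two. Some shafts carry a worn bush at the start
- shaft2 (a point): foot of steel shaft 2 on the carrier: centre, on the plate's top face; turns with the carrier. The shaft stands upright, 24 mm diameter, 61 mm tall with the top 6 mm tapered, 75 mm from the turning axis, 120 degrees from the other two. Some shafts carry a worn bush at the start
- shaft3 (a point): foot of steel shaft 3 on the carrier: centre, on the plate's top face; turns with the carrier. The shaft stands upright, 24 mm diameter, 61 mm tall with the top 6 mm tapered, 75 mm from the turning axis, 120 degrees from the other two. Some shafts carry a worn bush at the start
- crank_grip (a point): centre of the red crank grip: an upright round plastic grip, 24 mm diameter, 42 mm tall (from 88 to 130 mm above the bench), 95 mm from the turning axis midway between two shafts, on a thin steel post on the carrier. The grip spins freely on its post, so a hand may keep its own direction while it goes round
- tray: fixed black scrap tray, 235 x 112 mm, walls 14 mm high, floor 5 mm thick; origin at the centre of its underside, long side along its x axis
- spot1 (a point): centre of yellow ring mark 1 (60 mm across, flat, on the tray's inner floor); the three lie in a row along the tray's x axis, 75 mm apart
- spot2 (a point): centre of yellow ring mark 2 (60 mm across, flat, on the tray's inner floor); the three lie in a row along the tray's x axis, 75 mm apart
- spot3 (a point): centre of yellow ring mark 3 (60 mm across, flat, on the tray's inner floor); the three lie in a row along the tray's x axis, 75 mm apart
- new1: new bush: bright brass sleeve, 46 mm outer diameter, 27.4 mm bore, 50 mm tall, about 0.42 kg, standing upright; origin at the centre of its underside, z along the bore
- new2: new bush: bright brass sleeve, 46 mm outer diameter, 27.4 mm bore, 50 mm tall, about 0.42 kg, standing upright; origin at the centre of its underside, z along the bore
- new3: new bush: bright brass sleeve, 46 mm outer diameter, 27.4 mm bore, 50 mm tall, about 0.42 kg, standing upright; origin at the centre of its underside, z along the bore
- worn1: worn bush: blackened dark brown steel sleeve, same size as a new one (46 mm outer diameter, 27.4 mm bore, 50 mm tall), about 0.38 kg, fully down on one of the shafts at the start; origin at the centre of its underside, z along the bore. May be absent (two or three are there)
- worn2: worn bush: blackened dark brown steel sleeve, same size as a new one (46 mm outer diameter, 27.4 mm bore, 50 mm tall), about 0.38 kg, fully down on one of the shafts at the start; origin at the centre of its underside, z along the bore. May be absent (two or three are there)
- worn3: worn bush: blackened dark brown steel sleeve, same size as a new one (46 mm outer diameter, 27.4 mm bore, 50 mm tall), about 0.38 kg, fully down on one of the shafts at the start; origin at the centre of its underside, z along the bore. May be absent (two or three are there)
- jar: bystander: amber jar, 72 mm across, 100 mm tall; origin at the centre of its underside
- can: bystander: green can, 66 mm across, 170 mm tall; origin at the centre of its underside
- hammer: bystander: hammer lying on the bench
- wrench: bystander: wrench lying on the bench
- screwdriver: bystander: red screwdriver lying on the bench
- block: bystander: wooden block, 90 x 45 x 30 mm
- tape: bystander: roll of yellow tape, 90 mm across, 24 mm high
Mind the look-alikes: they are no part of the job. What is shaped like the new3 but orange or turquoise is not meant.

How it is judged:
By the outcome, as a careful person would: the job done as asked, in the order asked, and still so for the second after the job is handed in, with the robot touching nothing.
Of worn1, worn2, worn3 only 2 to 3 are there at a start; the rules pass over those that are not, and their reading is None.
At some moment in a run one of new1, new2, new3, worn1, worn2, worn3 may be knocked a few centimetres aside while the robot is not near it.
It also fails if it takes over 210 s, if anything falls off the work surface, if the arm or the gripper's body presses on something with over 40 N, if the wrist force passes 120 N, or if a joint passes its speed limit or range.

ROBOT

A 6-joint arm with a two-finger parallel gripper is mounted at the origin on the work surface. World frame = base frame: x ahead of the robot, y to its left, z up, the work surface at z = 0. Lengths are in mm, angles in rad, forces in N, time in s.
With the tool pointing down it reaches from about 350 to 875 mm from the base axis. Payload 4.2 kg.
Tool frame: the origin (TCP) lies at the very end of the fingers, on their centre line; the grasp point (between the pads) lies 19 mm behind it; z points along the fingers, y is the line along which they close (so a half turn about z gives the same grasp; the last joint's range is limited). The gripper opens to 85 mm and grips with 20 to 120 N. Pads are 22 mm wide; open, the fingers measure 114 mm over their backs; the gripper's body (76 mm by 85 mm) begins 54 mm behind the grasp point. The pads swing forward as they close: fully open they stand 13 mm farther back than shut.
Start: joints at [-0.921, 0.385, 0.008, 0, -1.194, -0.259], TCP at [238.093, -577.85, 231.312] pointing down, gripper open.
Joint ranges: [-3.14, 3.14], [-1.21, 2.06], [-1.07, 1.41], [-3.16, 2.05], [-2.99, -0.16], [-3.1, 3.1]. Speed limits (rad/s): [2.79, 2.79, 3.14, 3.14, 3.14, 3.14].

INTERFACE

Orientations are given as a unit quaternion [x, y, z, w].
In Python, from bench import monitor, get_image, camera_info, job_done gives the robot as it stands.
- The arm moves only by the tool send_rows, never from a script. Its argument "series" is a list of rows, each a list of 3 entries, a list of its own where there are three numbers: the shift along the tool's x, y, z in mm, then the turn, a rotation vector about the tool's x, y, z in rad, then the finger opening in mm, from 0 to 85.4. A call has 1 to 8 rows; each row shifts and turns the commanded pose from where the row before left it, along the tool's axes as they then stand; what a row does not reach is not made up. A row lasts 1/10 s, in which the tool goes at most 50 mm and 8.59 degrees, less where a joint would pass 70% of its speed; a pose out of reach is approached as far as the arm can. A call with a gripper value outside its range is refused whole. The fingers move at their own pace and stop on an object; the grip force is fixed at half the most. Time passes only in rows, so rows that do not move let the fingers close. It gives the time, the measured TCP pose, the force, the opening and the grip force at its end, in the units of the state.
- monitor.read_state(): the state, without advancing time (a new reading comes with each control period).
- get_image(name): name is "side" or "top" or "wrist"; returns the picture (384x512x3 uint8, red, green, blue); there is no depth.
- camera_info(name): a dict with "intrinsics" (3x3 intrinsics, pixels), "dist_coeffs" ([k1, k2, p1, p2, k3] as OpenCV has them; the pictures are not rectified), "R" (3x3) and "t" (3): a world point X has camera coordinates R X + t. Camera axes: x right, y down, z forward; pixel columns grow to the right and rows downward; lengths in mm; the calibration is good to about 2 mm. A picture is of the moment at which its call begins: read the wrist's pose just before it. camera_info takes no time and is no camera call; for the wrist camera it gives the pose at the moment of the call.
- job_done(): hands the job in; it is judged then, once.
The state is a dict: "clock": time; "joints": joint angles; "joint_vel": joint speeds; "joint_efforts": joint torques, N m; "position": TCP position; "ee_rot": TCP orientation; "contact_force": force on the tool from outside, world axes, zero at the start; "wrist_torque": the same for the moment, N m; "gripper_width": finger opening in mm; "grasp_force": force on a finger pad.
Only numpy, scipy, OpenCV 4.12 (cv2) and the standard library are available. Lean on these libraries where they do the work, as an engineer would, in place of code of your own. Each camera call takes 0.05 s, during which the arm holds its last target. There are 200 camera calls.

## Working session

There is one attempt and no reset: what is moved stays moved. The work goes in short steps, Python scripts to look and compute and a tool call to move; the robot and the scene stay as the last step left them, time stands still between calls to the robot, and variables do not carry over. Pictures are saved under pics/ and viewed, at most 14 in all, crops included, and the job is handed in when it is done.

Besides the shell and the picture viewer there is one more tool, called after ">>>" by a JSON object that holds its "name" and its "arguments", one argument or row to a line. send_rows: Moves the arm, as the interface text tells. Its arguments: {"type":"object","properties":{"series":{"type":"array"}},"required":["series"]}

```bash
ls; mkdir -p pics
python3 - <<'E'
from bench import monitor, get_image, camera_info
import cv2
s=monitor.read_state(); print({k:s[k] for k in('clock','position','ee_rot','gripper_width')})
for n in('top','side'):
    c=camera_info(n); print(n,c)
    im=get_image(n); cv2.imwrite(f'pics/{n}0.png',cv2.resize(im[:,:,::-1],(800,600),interpolation=cv2.INTER_CUBIC))
E
```

```text
pics
{'clock': 0.0, 'position': array([ 237.86360278, -577.32596005,  230.21723922]), 'ee_rot': array([-1.94060362e-01,  9.80988975e-01,  1.06721340e-03, -2.59909142e-04]), 'gripper_width': 85.29919317183862}
top {'intrinsics': array([[431.59796759,   0.        , 260.57147719],
       [  0.        , 431.59796759, 186.5749372 ],
       [  0.        ,   0.        ,   1.        ]]), 'dist_coeffs': array([-0.15122676,  0.        ,  0.        ,  0.        ,  0.        ]), 'R': array([[-0.00587534, -0.99997888, -0.0027786 ],
       [-0.99595474,  0.0061008 , -0.08964892],
       [ 0.08966397,  0.00224064, -0.99596955]]), 't': array([   2.56989902,  529.99222887, 1370.86687944])}
side {'intrinsics': array([[386.40299332,   0.        , 251.1585239 ],
       [  0.        , 386.40299332, 189.14843705],
       [  0.        ,   0.        ,   1.        ]]), 'dist_coeffs': array([-0.05016123,  0.        ,  0.        ,  0.        ,  0.        ]), 'R': array([[-0.91244668, -0.40913021,  0.00731627],
       [-0.27017326,  0.58892239, -0.76169339],
       [ 0.30732306, -0.69698127, -0.64789633]]), 't': array([ 481.3014683 ,  201.88887767, 1080.68890644])}
```

View pics/top0.png

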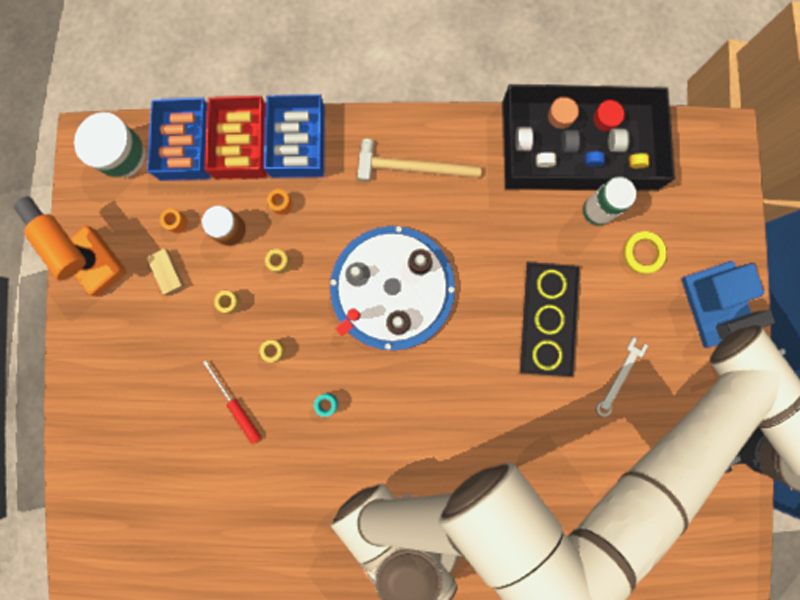

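View pics/side0.png

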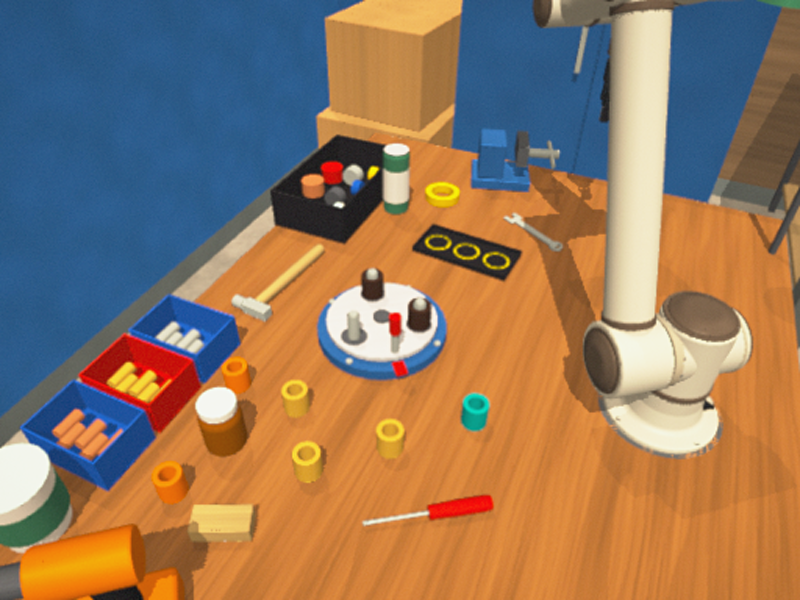

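The new bushes could be brass at (276,261), (227,301) and (271,351). The orange ones at (173,219) and (279,201) and the turquoise one at (325,405) are look-alikes. Worn bushes sit at (421,261) and (399,321), and the shaft at (357,273) is bare. I'll check this in a close crop.

```bash
cat > h.py <<'E'
import numpy as np, cv2
from bench import monitor, get_image, camera_info
def ray(c,uv):
    p=cv2.undistortPoints(np.array(uv,float).reshape(-1,1,2),c['intrinsics'],c['dist_coeffs']).reshape(-1,2)
    d=np.c_[p,np.ones(len(p))]@c['R']; return -c['R'].T@c['t'],d
def at(c,uv,z):
    o,d=ray(c,uv); return o+d*((z-o[2])/d[:,2])[:,None]
def proj(c,X):
    return cv2.projectPoints(np.array(X,float).reshape(-1,3),cv2.Rodrigues(c['R'])[0],c['t'],c['intrinsics'],c['dist_coeffs'])[0].reshape(-1,2)
def crop(im,x0,y0,w,h,s,name):
    cv2.imwrite(f'pics/{name}.png',cv2.resize(im[y0:y0+h,x0:x0+w,::-1],None,fx=s,fy=s,interpolation=cv2.INTER_CUBIC))
E
python3 - <<'E'
from h import *
im=get_image('top'); crop(im,130,120,170,125,4.7,'c1')
crop(im,200,130,180,115,4.4,'c2')
E
```

```text
(no output)
```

View pics/c1.png

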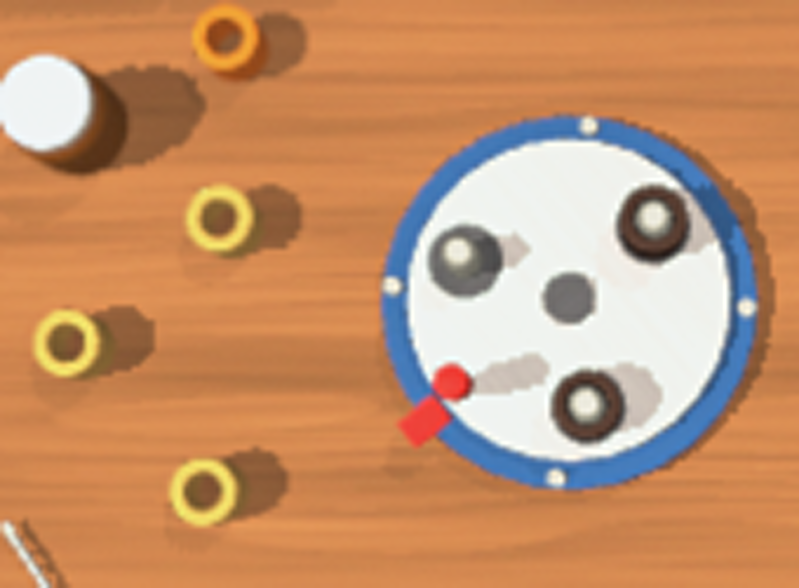

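View pics/c2.png

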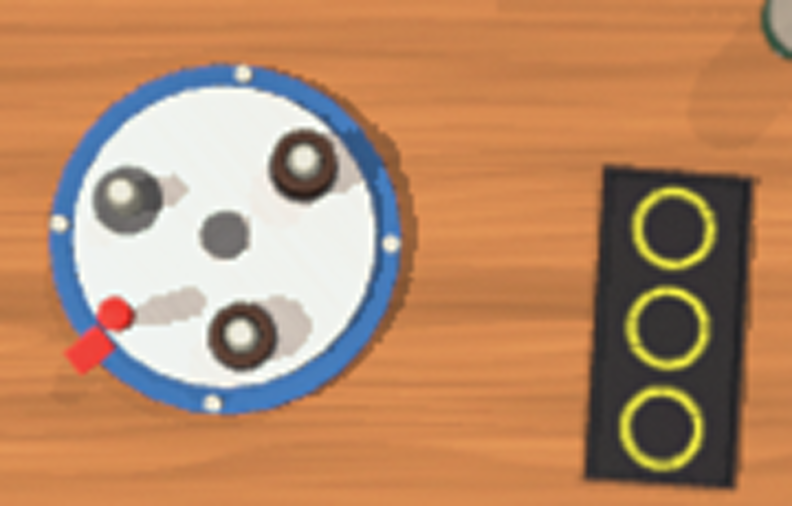

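The crop confirms the choice. The brass tops are at c1 (220,219), (67,343), (204,492). The worn tops are at (653,223), (589,406), the bare shaft tip at (458,251), the crank at (452,383) and the mark at (425,421). In c2 the rings are at (674,228), (668,328), (661,429). Next I'll convert these to positions and refine them with colour blobs.

```bash
cat > meas.py <<'E'
from h import *
from scipy.optimize import least_squares
def blobs(im,lo,hi,amin):
    m=cv2.inRange(cv2.cvtColor(im,cv2.COLOR_RGB2HSV),lo,hi)
    out=[]
    for c in cv2.findContours(m,cv2.RETR_EXTERNAL,cv2.CHAIN_APPROX_NONE)[0]:
        if cv2.contourArea(c)>amin:
            (x,y),(w,h),a=cv2.fitEllipse(c); out.append((x,y,w,h))
    return out
E
python3 - <<'E'
from meas import *
np.set_printoptions(precision=1,suppress=True)
c=camera_info('top'); im=get_image('top')
f=lambda P,s,o:(np.array(P)+.5)/s-.5+o
A=lambda P:f(P,4.7,[130,120]); B=lambda P:f(P,4.4,[200,130])
print('new',at(c,A([(220,219),(67,343),(204,492)]),50))
print('worn',at(c,A([(653,223),(589,406)]),92))
print('tips',at(c,A([(655,217),(587,402),(458,251)]),103))
print('crank',at(c,A([(452,383)]),130),'axis',at(c,A([(569,299)]),42.),'mark',at(c,A([(425,421)]),26))
print('rings',at(c,B([(674,228),(668,328),(661,429)]),5))
for n,lo,hi,a,z in(('yel',(24,90,120),(35,255,255),30,50),('blue',(100,130,100),(125,255,255),1500,26),('wornblk',(0,0,0),(30,255,90),60,92),('red',(0,180,150),(4,255,255),10,130)):
    for b in blobs(im,lo,hi,a):
        if 130<b[0]<385 and 120<b[1]<260: print(n,np.array(b),at(c,b[:2],5 if n=='yel' and b[0]>320 else z))
E
```

```text
new [[594.9 268.7  50. ]
 [510.6 373.5  50. ]
 [409.3 277.7  50. ]]
worn [[584.2 -25.7  92. ]
 [464.3  16.9  92. ]]
tips [[586.6 -26.9 103. ]
 [466.4  18.  103. ]
 [565.2 101.5 103. ]]
crank [[477.6 103.1 130. ]] axis [[539.3  30.9  42. ]] mark [[457.6 130.3  26. ]]
rings [[ 546.9 -305.     5. ]
 [ 471.9 -298.6    5. ]
 [ 396.7 -291.8    5. ]]
yel [349.9 226.9  18.2  18.5] [[ 397.3 -292.1    5. ]]
yel [172.7 224.1  11.9  12.5] [[409.9 278.7  50. ]]
yel [351.2 204.1  18.2  18.3] [[ 472.  -297.9    5. ]]
yel [143.6 192.6  11.2  12.8] [[510.5 374.5  50. ]]
yel [352.7 181.4  17.8  18.5] [[ 547.  -304.7    5. ]]
yel [175.9 166.   11.5  12.3] [[595.7 270.3  50. ]]
wornblk [341.6 198.2  14.8  75.9] [[ 486.4 -250.1   92. ]]
wornblk [268.6 167.6  12.9  14.5] [[582.4 -26.   92. ]]
red [219.6 209.5   6.2  10.2] [[452.6 121.4 130. ]]
red [226.  201.    5.6   6.3] [[477.9 102.4 130. ]]
```

```bash
cat > go.py <<'E'
import sys
from h import *
from scipy.spatial.transform import Rotation as R
def go(x,y,z,q=(0,1,0,0)):
    s=monitor.read_state(); T=R.from_quat(q); C=R.from_quat(s['ee_rot'])
    print('t',round(s['clock'],2),'pos',np.round(s['position'],1),'shift',np.round(C.inv().apply(np.array([x,y,z])-s['position']),1),'shift in target axes',np.round(T.inv().apply(np.array([x,y,z])-s['position']),1),'turn',np.round((C.inv()*T).as_rotvec(),4),'F',np.round(s['contact_force'],1),'w',round(s['gripper_width'],1))
if __name__=='__main__': go(*map(float,sys.argv[1:4]))
E
python3 go.py 587 -26.5 200
```

```text
t 0.2 pos [ 238.  -577.6  230.6] shift [-532.6  376.6   31.1] shift in target axes [-349.   551.1   30.6] turn [ 0.0013 -0.0004  0.3907] F [ 0.   0.6 -0. ] w 85.3
```

>>> {"name": "send_rows", "arguments": {
  "series": [
    [[0,0,0],[0,0,0.13],85],
    [[0,0,0],[0,0,0.13],85],
    [[0,0,0],[0.001,0,0.1307],85],
    [[-26,41,2],[0,0,0],85],
    [[-26,41,2],[0,0,0],85],
    [[-26,41,2],[0,0,0],85],
    [[-26,41,2],[0,0,0],85],
    [[-26,41,2],[0,0,0],85]
  ]
}}

```text
clock: 1.0
position: [368.6, -371.1, 221.0]
ee_rot: [0.0, 1.0, -0.0, 0.0]
contact_force: [1.5, -0.3, 0.6]
gripper_width: 84.7
grasp_force: 0.0
```

>>> {"name": "send_rows", "arguments": {
  "series": [
    [[-26,41,2],[0,0,0],85],
    [[-26,41,2],[0,0,0],85],
    [[-26,41,2],[0,0,0],85],
    [[-26,41,2],[0,0,0],85],
    [[-26,41,2],[0,0,0],85],
    [[-26,41,2],[0,0,0],85],
    [[-26,41,2],[0,0,0],85],
    [[0,0,0],[0,0,0],85]
  ]
}}

```text
clock: 1.8
position: [552.6, -81.7, 206.1]
ee_rot: [-0.003, 1.0, -0.0, 0.0]
contact_force: [-1.1, -0.2, -0.1]
gripper_width: 85.0
grasp_force: 0.0
```

```bash
python3 go.py 587 -26.5 200
python3 - <<'E'
from h import *
c=camera_info('wrist'); print(c,-c['R'].T@c['t'])
print(proj(c,[[587.6,-26.5,103],[565,101.5,103],[465.5,18,103]]))
im=get_image('wrist'); crop(im,0,0,512,384,1.5,'w1')
E
```

```text
t 1.8 pos [552.6 -81.7 206.1] shift [-34.7  55.    6.1] shift in target axes [-34.4  55.2   6.1] turn [-0.0008  0.0005  0.006 ] F [-1.1 -0.2 -0.1] w 85.0
{'intrinsics': array([[324.69304834,   0.        , 260.97980327],
       [  0.        , 324.69304834, 190.10716064],
       [  0.        ,   0.        ,   1.        ]]), 'dist_coeffs': array([-0.08100391,  0.        ,  0.        ,  0.        ,  0.        ]), 'R': array([[-6.47912048e-03,  9.99978910e-01, -4.47470478e-04],
       [ 9.62868017e-01,  6.35944324e-03,  2.69897645e-01],
       [ 2.69894798e-01,  1.31784435e-03, -9.62888914e-01]]), 't': array([  86.46264921, -560.38437178,  205.12679175])} [484.7737369  -83.1674183  348.79942529]
[[329.51967122 230.45152108]
 [482.79141547 204.65072539]
 [399.40185567  75.08954975]]
```

View pics/w1.png

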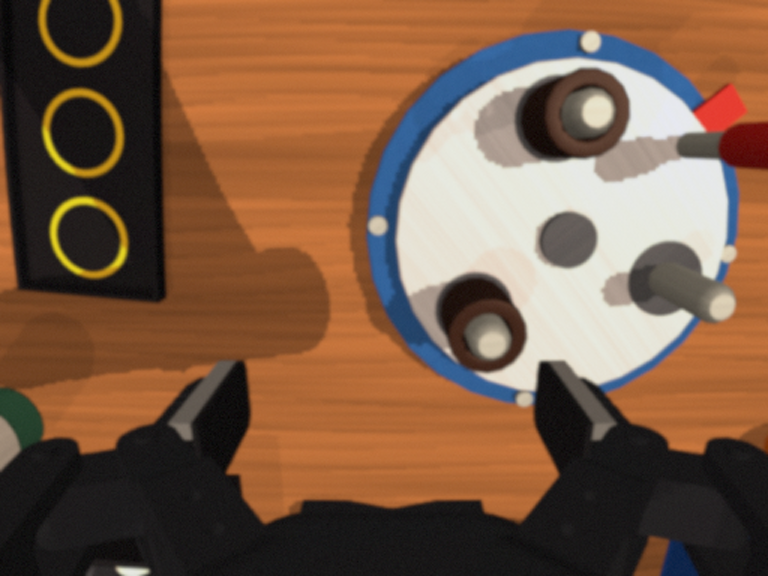

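>>> {"name": "send_rows", "arguments": {
  "series": [
    [[-17.2,27.4,3],[0,0,0.006],85],
    [[-17.2,27.6,3],[0,0,0],85],
    [[0,0,40],[0,0,0],85],
    [[0,0,40],[0,0,0],85],
    [[0,0,0],[0,0,0],85]
  ]
}}

```text
clock: 2.35
position: [579.9, -32.2, 115.3]
ee_rot: [0.004, 1.0, -0.001, -0.006]
contact_force: [-0.2, -0.8, -1.3]
gripper_width: 85.0
grasp_force: 0.0
```

```bash
python3 go.py 587.4 -26.5 53
```

```text
t 2.35 pos [579.9 -32.2 115.3] shift [-8.3  5.9 62.2] shift in target axes [-7.5  5.7 62.3] turn [-0.0022 -0.0129 -0.0081] F [-0.2 -0.8 -1.3] w 85.0
```

>>> {"name": "send_rows", "arguments": {
  "series": [
    [[0,0,0],[0,0,0],85],
    [[0,0,0],[0,0,0],85],
    [[0,0,0],[0,0,0],85]
  ]
}}

```text
clock: 2.65
position: [586.0, -31.3, 123.3]
ee_rot: [0.003, 1.0, -0.0, 0.002]
contact_force: [-0.2, 1.3, -0.1]
gripper_width: 84.9
grasp_force: 0.0
```

```bash
python3 go.py 587.4 -26.5 53;python3 go.py 587.4 -26.5 53
```

```text
t 2.65 pos [586.  -31.3 123.3] shift [-1.1  4.8 70.3] shift in target axes [-1.4  4.8 70.3] turn [-0.0004  0.0047 -0.0062] F [-0.2  1.3 -0.1] w 84.9
t 2.65 pos [586.  -31.3 123.3] shift [-1.1  4.8 70.3] shift in target axes [-1.4  4.8 70.3] turn [-0.0004  0.0047 -0.0062] F [-0.2  1.3 -0.1] w 84.9
```

>>> {"name": "send_rows", "arguments": {
  "series": [
    [[-1.4,4.8,0],[0,0,-0.006],85],
    [[0,0,15],[0,0,0],85],
    [[0,0,15],[0,0,0],85],
    [[0,0,0],[0,0,0],85],
    [[0,0,0],[0,0,0],85],
    [[0,0,0],[0,0,0],85],
    [[0,0,0],[0,0,0],85]
  ]
}}

```text
clock: 3.35
position: [586.7, -26.1, 91.8]
ee_rot: [-0.0, 1.0, -0.0, 0.001]
contact_force: [-0.0, -0.8, 0.4]
gripper_width: 84.7
grasp_force: 0.0
```

```bash
python3 go.py 587.4 -26.5 53
```

```text
t 3.35 pos [586.7 -26.1  91.8] shift [-0.7 -0.3 38.8] shift in target axes [-0.7 -0.4 38.8] turn [-0.0007  0.0019  0.0002] F [-0.  -0.8  0.4] w 84.7
```

>>> {"name": "send_rows", "arguments": {
  "series": [
    [[-0.5,0,20],[0,0,0],85],
    [[0,0,18.5],[0,0,0],85],
    [[0,0,0],[0,0,0],85],
    [[0,0,0],[0,0,0],85],
    [[0,0,0],[0,0,0],40],
    [[0,0,0],[0,0,0],40],
    [[0,0,0],[0,0,0],40],
    [[0,0,0],[0,0,0],40]
  ]
}}

```text
clock: 4.15
position: [587.2, -26.4, 53.6]
ee_rot: [-0.0, 1.0, -0.001, 0.001]
contact_force: [-1.5, -0.9, 4.4]
gripper_width: 44.4
grasp_force: 62.1
```

>>> {"name": "send_rows", "arguments": {
  "series": [
    [[0,0,0],[0,0,0],40],
    [[0,0,0],[0,0,0],40],
    [[0,0,0],[0,0,0],40],
    [[0,0,0],[0,0,0],40]
  ]
}}

```text
clock: 4.55
position: [587.2, -26.4, 53.5]
ee_rot: [-0.0, 1.0, -0.001, 0.001]
contact_force: [-0.9, -1.1, 5.9]
gripper_width: 44.4
grasp_force: 62.1
```

>>> {"name": "send_rows", "arguments": {
  "series": [
    [[0,0,-10],[0,0,0],40],
    [[0,0,-15],[0,0,0],40],
    [[0,0,-20],[0,0,0],40],
    [[0,0,-20],[0,0,0],40],
    [[0,0,-20],[0,0,0],40],
    [[0,0,-20],[0,0,0],40],
    [[0,0,-15],[0,0,0],40],
    [[0,0,0],[0,0,0],40]
  ]
}}

```text
clock: 5.35
position: [587.2, -25.9, 174.0]
ee_rot: [0.0, 1.0, 0.0, 0.002]
contact_force: [-0.2, 0.1, -3.7]
gripper_width: 44.2
grasp_force: 62.4
```

```bash
python3 go.py 547 -304.7 170
```

```text
t 5.35 pos [587.2 -25.9 174. ] shift [  40.2 -278.8    3.8] shift in target axes [  40.2 -278.8    4. ] turn [ 0.      0.0033 -0.    ] F [-0.2  0.1 -3.7] w 44.2
```

>>> {"name": "send_rows", "arguments": {
  "series": [
    [[6,-40,0],[0,0,0],40],
    [[6,-40,0],[0,0,0],40],
    [[6,-40,0],[0,0,0],40],
    [[6,-40,0],[0,0,0],40],
    [[6,-40,0],[0,0,0],40],
    [[6,-40,0],[0,0,0],40],
    [[4.2,-30,20],[0,0,0],40],
    [[0,-8.8,20],[0,0,0],40]
  ]
}}

```text
clock: 6.15
position: [544.6, -307.5, 130.5]
ee_rot: [0.002, 1.0, 0.0, -0.001]
contact_force: [0.7, -0.2, -4.7]
gripper_width: 44.5
grasp_force: 63.0
```

>>> {"name": "send_rows", "arguments": {
  "series": [
    [[0,0,30],[0,0,0],40],
    [[0,0,30],[0,0,0],40],
    [[0,0,20],[0,0,0],40],
    [[0,0,10],[0,0,0],40],
    [[0,0,0],[0,0,0],40],
    [[0,0,0],[0,0,0],40],
    [[0,0,0],[0,0,0],40],
    [[0,0,0],[0,0,0],40]
  ]
}}

```text
clock: 6.95
position: [547.2, -305.3, 43.9]
ee_rot: [-0.0, 1.0, -0.001, 0.001]
contact_force: [-0.8, -0.1, -4.9]
gripper_width: 44.3
grasp_force: 62.9
```

```bash
python3 go.py 547 -304.7 17
python3 - <<'E'
from h import *
c=camera_info('wrist'); im=get_image('wrist'); crop(im,120,150,260,195,3,'w2'); print(proj(c,[[547,-304.7,5],[472,-298.2,5]]))
E
```

```text
t 6.95 pos [ 547.2 -305.3   43.9] shift [ 0.3  0.6 26.9] shift in target axes [ 0.2  0.6 26.9] turn [-0.0017  0.0026  0.0003] F [-0.8 -0.1 -4.9] w 44.3
[[263.92816631 217.0563624 ]
 [276.47578914  85.5300882 ]]
```

View pics/w2.png

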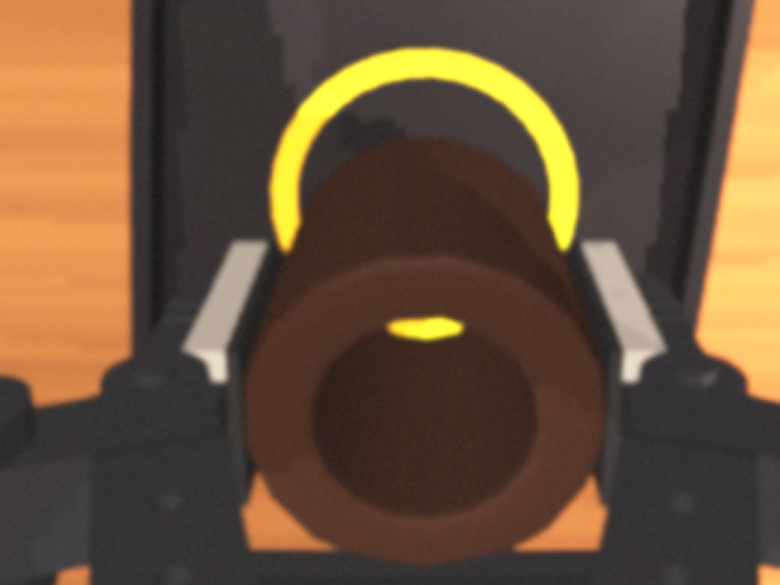

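The wrist view shows the bush (x≈424 in the crop) centred on the ring (x≈424). Lowering it now.

>>> {"name": "send_rows", "arguments": {
  "series": [
    [[0,0.3,12],[0,0,0],40],
    [[0,0,10],[0,0,0],40],
    [[0,0,3],[0,0,0],40],
    [[0,0,1],[0,0,0],40],
    [[0,0,0],[0,0,0],40],
    [[0,0,0],[0,0,0],40],
    [[0,0,0],[0,0,0],40]
  ]
}}

```text
clock: 7.7
position: [546.6, -304.9, 16.7]
ee_rot: [-0.0, 1.0, -0.001, 0.0]
contact_force: [0.5, -0.5, -4.5]
gripper_width: 44.2
grasp_force: 63.1
```

>>> {"name": "send_rows", "arguments": {
  "series": [
    [[0,0,0.7],[0,0,0],40],
    [[0,0,0.6],[0,0,0],40],
    [[0,0,0],[0,0,0],40],
    [[0,0,0],[0,0,0],40]
  ]
}}

```text
clock: 8.1
position: [546.5, -304.9, 15.6]
ee_rot: [-0.0, 1.0, -0.001, 0.0]
contact_force: [0.3, 1.2, -1.4]
gripper_width: 44.2
grasp_force: 63.2
```

>>> {"name": "send_rows", "arguments": {
  "series": [
    [[0,0,0.3],[0,0,0],50],
    [[0,0,0],[0,0,0],60],
    [[0,0,0],[0,0,0],60],
    [[0,0,0],[0,0,0],60],
    [[0,0,-15],[0,0,0],60],
    [[0,0,-30],[0,0,0],60],
    [[0,0,-40],[0,0,0],85],
    [[0,0,-40],[0,0,0],85]
  ]
}}

```text
clock: 8.9
position: [546.1, -304.7, 141.1]
ee_rot: [-0.0, 1.0, -0.0, -0.0]
contact_force: [1.4, -0.6, 1.0]
gripper_width: 84.5
grasp_force: 0.0
```

```bash
python3 go.py 465.5 18 145
```

```text
t 8.9 pos [ 546.1 -304.7  141.1] shift [ 80.5 322.7  -4.2] shift in target axes [ 80.6 322.7  -3.9] turn [-0.0009 -0.0009  0.0002] F [ 1.4 -0.6  1. ] w 84.5
```

>>> {"name": "send_rows", "arguments": {
  "series": [
    [[11,44,-4],[0,0,0],85],
    [[11,44,-4],[0,0,0],85],
    [[11,44,0],[0,0,0],85],
    [[11,44,0],[0,0,0],85],
    [[11,44,0],[0,0,0],85],
    [[11,44,0],[0,0,0],85],
    [[10,40,0],[0,0,0],85],
    [[4.6,18.7,10],[0,0,0],85]
  ]
}}

```text
clock: 9.7
position: [466.0, 20.7, 139.2]
ee_rot: [-0.002, 1.0, 0.0, 0.002]
contact_force: [-0.1, -1.4, 0.5]
gripper_width: 85.0
grasp_force: 0.0
```

>>> {"name": "send_rows", "arguments": {
  "series": [
    [[0,0,10],[0,0,0],85],
    [[0,0,10],[0,0,0],85],
    [[0,0,0],[0,0,0],85],
    [[0,0,0],[0,0,0],85],
    [[0,0,0],[0,0,0],85]
  ]
}}

```text
clock: 10.2
position: [466.2, 17.2, 117.8]
ee_rot: [0.001, 1.0, -0.001, 0.0]
contact_force: [-0.1, 0.3, -0.2]
gripper_width: 84.7
grasp_force: 0.0
```

```bash
python3 go.py 465.5 18 53.5
python3 - <<'E'
from meas import *
c=camera_info('top'); im=get_image('top')
for b in blobs(im,(24,90,120),(35,255,255),30):
    if 130<b[0]<320 and 120<b[1]<260: print(at(c,b[:2],50))
crop(im,205,140,180,110,4.4,'c3')
E
```

```text
t 10.2 pos [466.2  17.2 117.8] shift [ 0.8  0.8 64.3] shift in target axes [ 0.7  0.8 64.3] turn [-0.001   0.0006 -0.0013] F [-0.1  0.3 -0.2] w 84.7
[[510.90241792 374.58822204  50.        ]]
[[595.7154227  270.05391573  50.        ]]
```

>>> {"name": "send_rows", "arguments": {
  "series": [
    [[0.7,0.8,15],[0,0,0],85],
    [[0,0,20],[0,0,0],85],
    [[0,0,20],[0,0,0],85],
    [[0,0,9],[0,0,0],85],
    [[0,0,0],[0,0,0],85],
    [[0,0,0],[0,0,0],85],
    [[0,0,0],[0,0,0],40],
    [[0,0,0],[0,0,0],40]
  ]
}}

```text
clock: 11.05
position: [465.8, 19.0, 54.5]
ee_rot: [-0.0, 1.0, -0.0, 0.001]
contact_force: [0.6, 0.4, 0.4]
gripper_width: 58.2
grasp_force: 0.0
```

>>> {"name": "send_rows", "arguments": {
  "series": [
    [[0,0,0],[0,0,0],40],
    [[0,0,0],[0,0,0],40],
    [[0,0,0],[0,0,0],40],
    [[0,0,0],[0,0,0],40]
  ]
}}

```text
clock: 11.45
position: [465.7, 19.0, 54.6]
ee_rot: [-0.0, 1.0, -0.0, 0.001]
contact_force: [-1.0, 1.8, 6.5]
gripper_width: 44.1
grasp_force: 61.0
```

>>> {"name": "send_rows", "arguments": {
  "series": [
    [[0,0,-10],[0,0,0],40],
    [[0,0,-15],[0,0,0],40],
    [[0,0,-20],[0,0,0],40],
    [[0,0,-20],[0,0,0],40],
    [[0,0,-20],[0,0,0],40],
    [[0,0,-20],[0,0,0],40],
    [[0,0,-15],[0,0,0],40],
    [[0,0,0],[0,0,0],40]
  ]
}}

```text
clock: 12.25
position: [465.6, 19.0, 175.3]
ee_rot: [-0.0, 1.0, 0.0, 0.002]
contact_force: [0.7, 0.0, -4.3]
gripper_width: 44.4
grasp_force: 62.3
```

```bash
python3 go.py 472 -298.2 170
python3 - <<'E'
from meas import *
c=camera_info('top'); im=get_image('top')
for n in('yel','dark'):
  for b in blobs(im,*(((24,90,120),(35,255,255),30) if n=='yel' else ((0,90,20),(20,255,80),60))):
    if 130<b[0]<380 and 120<b[1]<260: print(n,b,at(c,b[:2],50+5*(b[0]>320)))
E
```

```text
t 12.25 pos [465.6  19.  175.3] shift [  -6.3 -317.2    5.2] shift in target axes [  -6.4 -317.2    5.3] turn [0.0005 0.0035 0.    ] F [ 0.7  0.  -4.3] w 44.4
yel (349.9301452636719, 226.9340057373047, 18.23433494567871, 18.517927169799805) [[ 397.59710456 -281.89613513   55.        ]]
yel (351.19915771484375, 204.0675811767578, 18.229198455810547, 18.34534454345703) [[ 469.79759551 -287.42745153   55.        ]]
yel (143.58627319335938, 192.5154571533203, 11.259466171264648, 12.947186470031738) [[510.81830319 374.43104827  50.        ]]
yel (176.00608825683594, 165.9423370361328, 11.667692184448242, 12.329974174499512) [[595.7154227  270.05391573  50.        ]]
dark (353.0584411621094, 181.01063537597656, 11.733281135559082, 12.908153533935547) [[ 543.16997739 -295.18048626   55.        ]]
```

>>> {"name": "send_rows", "arguments": {
  "series": [
    [[-1,-44,0],[0,0,0],40],
    [[-1,-44,0],[0,0,0],40],
    [[-1,-44,0],[0,0,0],40],
    [[-1,-44,0],[0,0,0],40],
    [[-1,-44,0],[0,0,0],40],
    [[-1,-44,0],[0,0,0],40],
    [[-0.4,-36,20],[0,0,0],40],
    [[0,-17.2,20],[0,0,0],40]
  ]
}}

```text
clock: 13.1
position: [470.4, -300.9, 131.8]
ee_rot: [0.002, 1.0, -0.0, -0.001]
contact_force: [-0.5, 0.2, -4.9]
gripper_width: 44.2
grasp_force: 63.0
```

>>> {"name": "send_rows", "arguments": {
  "series": [
    [[0,0,30],[0,0,0],40],
    [[0,0,30],[0,0,0],40],
    [[0,0,20],[0,0,0],40],
    [[0,0,10],[0,0,0],40],
    [[0,0,0],[0,0,0],40],
    [[0,0,0],[0,0,0],40],
    [[0,0,0],[0,0,0],40]
  ]
}}

```text
clock: 13.8
position: [472.4, -298.8, 45.1]
ee_rot: [-0.0, 1.0, -0.001, 0.001]
contact_force: [-0.4, -0.1, -3.9]
gripper_width: 44.3
grasp_force: 62.9
```

```bash
python3 go.py 472 -298.2 18
```

```text
t 13.8 pos [ 472.4 -298.8   45.1] shift [ 0.5  0.6 27.1] shift in target axes [ 0.4  0.6 27.1] turn [-0.0019  0.0024  0.0004] F [-0.4 -0.1 -3.9] w 44.3
```

>>> {"name": "send_rows", "arguments": {
  "series": [
    [[0.4,0.4,12],[0,0,0],40],
    [[0,0,10],[0,0,0],40],
    [[0,0,4],[0,0,0],40],
    [[0,0,1],[0,0,0],40],
    [[0,0,0.7],[0,0,0],40],
    [[0,0,0.5],[0,0,0],40],
    [[0,0,0],[0,0,0],40],
    [[0,0,0],[0,0,0],40]
  ]
}}

```text
clock: 14.6
position: [470.1, -297.8, 16.6]
ee_rot: [-0.0, 1.0, -0.0, -0.001]
contact_force: [-3.9, 2.4, 6.3]
gripper_width: 44.4
grasp_force: 64.2
```

>>> {"name": "send_rows", "arguments": {
  "series": [
    [[0,0,-0.7],[0,0,0],40],
    [[0,0,0],[0,0,0],40],
    [[0,0,0],[0,0,0],60],
    [[0,0,0],[0,0,0],60],
    [[0,0,0],[0,0,0],60],
    [[0,0,-15],[0,0,0],60],
    [[0,0,-30],[0,0,0],60],
    [[0,0,-40],[0,0,0],70]
  ]
}}

```text
clock: 15.4
position: [470.0, -297.8, 100.8]
ee_rot: [0.0, 1.0, 0.0, -0.002]
contact_force: [0.2, -0.7, -0.1]
gripper_width: 69.4
grasp_force: 0.0
```

>>> {"name": "send_rows", "arguments": {
  "series": [
    [[0,0,-40],[0,0,0],70],
    [[5,45,0],[0,0,0],70],
    [[5,45,0],[0,0,0],70],
    [[5,45,0],[0,0,0],70],
    [[5,45,0],[0,0,0],70],
    [[0,0,0],[0,0,0],70]
  ]
}}

```text
clock: 16.0
position: [450.7, -114.3, 141.8]
ee_rot: [-0.003, 1.0, -0.0, 0.001]
contact_force: [0.2, -0.1, 0.6]
gripper_width: 70.0
grasp_force: 0.0
```

```bash
python3 go.py 409.9 278 145
python3 - <<'E'
from meas import *
c=camera_info('top'); im=get_image('top')
for n in('yel','dark'):
  for b in blobs(im,*(((24,90,120),(35,255,255),30) if n=='yel' else ((0,90,20),(20,255,80),60))):
    if 130<b[0]<380 and 120<b[1]<260: print(n,np.round(b,1),at(c,b[:2],50+5*(b[0]>320)))
crop(im,320,160,65,85,7,'c3')
E
```

```text
t 16.0 pos [ 450.7 -114.3  141.8] shift [ 38.3 392.6  -3.4] shift in target axes [ 40.8 392.3  -3.2] turn [-0.0004  0.0012  0.0064] F [ 0.2 -0.1  0.6] w 70.0
yel [172.7 224.1  11.9  12.5] [[409.88057799 278.66106965  50.        ]]
yel [143.6 192.6  11.2  12.8] [[510.63309326 374.38341934  50.        ]]
yel [176.  166.   11.6  12.3] [[595.61651791 270.15864839  50.        ]]
dark [352.7 203.6  12.2  15.5] [[ 471.36576844 -292.2176254    55.        ]]
dark [354.2 181.2  10.7  14.7] [[ 542.53130947 -298.73514908   55.        ]]
```

View pics/c3.png

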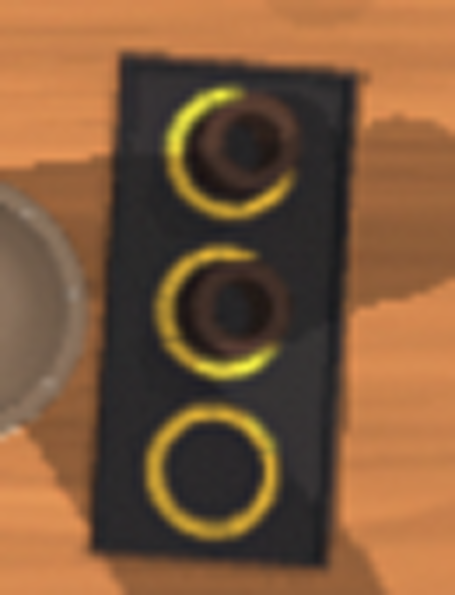

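>>> {"name": "send_rows", "arguments": {
  "series": [
    [[5,47,0],[0,0,0],70],
    [[5,47,0],[0,0,0],70],
    [[5,47,0],[0,0,0],70],
    [[5,47,0],[0,0,0],70],
    [[5,47,0],[0,0,0],70],
    [[5,47,0],[0,0,0],70],
    [[5,47,0],[0,0,0],70],
    [[5,45,0],[0,0,0],70]
  ]
}}

```text
clock: 16.85
position: [411.5, 257.6, 141.2]
ee_rot: [0.0, 1.0, -0.0, 0.001]
contact_force: [1.2, -0.1, 0.6]
gripper_width: 70.2
grasp_force: 0.0
```

>>> {"name": "send_rows", "arguments": {
  "series": [
    [[0.8,18,20],[0,0,0],70],
    [[0,0,20],[0,0,0],70],
    [[0,0,10],[0,0,0],70],
    [[0,0,0],[0,0,0],70],
    [[0,0,0],[0,0,0],70],
    [[0,0,0],[0,0,0],70]
  ]
}}

```text
clock: 17.45
position: [411.1, 273.9, 91.9]
ee_rot: [0.0, 1.0, 0.0, 0.001]
contact_force: [-0.9, -0.4, 1.5]
gripper_width: 70.2
grasp_force: 0.0
```

```bash
python3 go.py 409.7 278.4 12
python3 - <<'E'
from meas import *
print(at(camera_info('top'),[((255.5)/7-.5+320,143.5/7-.5+160),(238.5/7-.5+320,308.5/7-.5+160)],55))
c=camera_info('wrist'); im=get_image('wrist'); print(proj(c,[[409.7,278.4,50]]))
for b in blobs(im,(20,90,80),(35,255,255),300): print(np.round(b,1), at(c,b[:2],50))
crop(im,100,130,300,225,2.6,'w3')
E
```

```text
t 17.45 pos [411.1 273.9  91.9] shift [ 1.5  4.5 79.9] shift in target axes [ 1.4  4.5 79.9] turn [ 0.0004  0.0015 -0.0008] F [-0.9 -0.4  1.5] w 70.2
[[ 546.35540513 -304.7662802    55.        ]
 [ 471.30499732 -295.08045075   55.        ]]
[[270.29263447 213.55204993]]
[269.7 209.7  61.7  65.8] [[407.24990375 278.05388453  50.        ]]
```

View pics/w3.png

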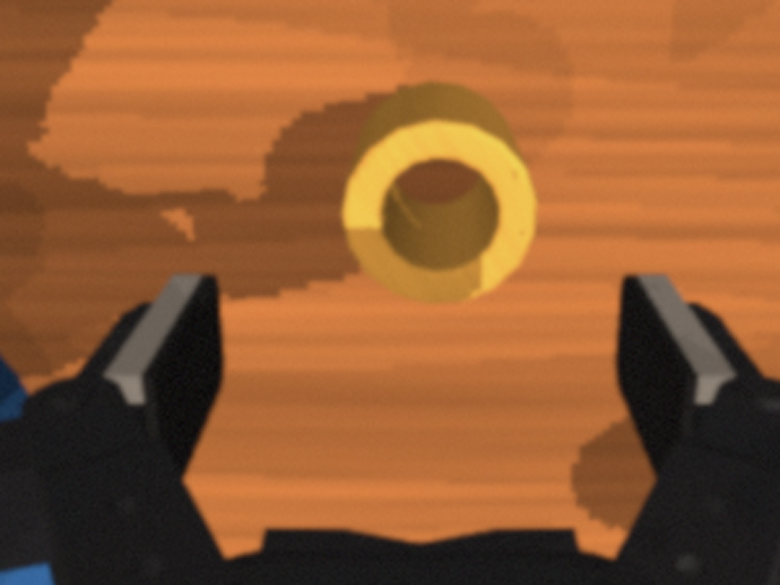

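>>> {"name": "send_rows", "arguments": {
  "series": [
    [[2.4,3.8,20],[0,0,0],70],
    [[0,0,25],[0,0,0],70],
    [[0,0,20],[0,0,0],70],
    [[0,0,14],[0,0,0],70],
    [[0,0,0],[0,0,0],70],
    [[0,0,0],[0,0,0],70],
    [[0,0,0],[0,0,0],70]
  ]
}}

```text
clock: 18.2
position: [408.5, 278.3, 13.1]
ee_rot: [-0.0, 1.0, 0.0, 0.001]
contact_force: [-0.1, -0.8, 0.1]
gripper_width: 69.7
grasp_force: 0.0
```

>>> {"name": "send_rows", "arguments": {
  "series": [
    [[0,0,0],[0,0,0],40],
    [[0,0,0],[0,0,0],40],
    [[0,0,0],[0,0,0],40],
    [[0,0,0],[0,0,0],40],
    [[0,0,0],[0,0,0],40],
    [[0,0,0],[0,0,0],40]
  ]
}}

```text
clock: 18.8
position: [408.3, 278.3, 13.1]
ee_rot: [-0.0, 1.0, 0.0, 0.001]
contact_force: [-1.5, 0.2, 5.5]
gripper_width: 45.1
grasp_force: 60.6
```

>>> {"name": "send_rows", "arguments": {
  "series": [
    [[0,0,-15],[0,0,0],40],
    [[0,0,-35],[0,0,0],40],
    [[0,0,-45],[0,0,0],40],
    [[0,0,-45],[0,0,0],40],
    [[0,0,-15],[0,0,0],40],
    [[0,0,0],[0,0,0],40],
    [[0,0,0],[0,0,0],40]
  ]
}}

```text
clock: 19.5
position: [406.6, 276.8, 165.6]
ee_rot: [0.0, 1.0, -0.001, -0.001]
contact_force: [0.1, -0.4, -4.3]
gripper_width: 45.3
grasp_force: 62.6
```

```bash
cat > off.py <<'E'
# offset of held bush top centre from TCP, by outline fit in the wrist picture
from meas import *
import sys
top=float(sys.argv[1])
s=monitor.read_state(); c=camera_info('wrist'); im=get_image('wrist'); p=s['position']
hsv=cv2.cvtColor(im,cv2.COLOR_RGB2HSV)
m=cv2.inRange(hsv,(18,80,60),(36,255,255)); m[:150]=0
cs=cv2.findContours(m,cv2.RETR_CCOMP,cv2.CHAIN_APPROX_NONE)
o=proj(c,[p+[0,0,top]])[0]
th=np.linspace(0,2*np.pi,60,endpoint=False)
v=im.copy()
for r,col in((23,(255,0,0)),(13.7,(0,0,255))):
    for q in proj(c,[p+[r*np.cos(t),r*np.sin(t),top] for t in th]): cv2.circle(v,tuple(np.round(q).astype(int)),0,col,-1)
print('tcp',p,'pred px',o)
crop(v,int(o[0])-75,int(o[1])-60,150,110,5.3,sys.argv[2])
E
python3 go.py 565 101.5 170; python3 off.py 36.9 w4
```

```text
t 19.5 pos [406.6 276.8 165.6] shift [-158.5 -175.2   -4.4] shift in target axes [-158.4 -175.3   -4.4] turn [-0.0023 -0.0024 -0.0008] F [ 0.1 -0.4 -4.3] w 45.3
tcp [406.62338665 276.81217066 165.58996264] pred px [263.79262429 288.37933996]
```

View pics/w4.png

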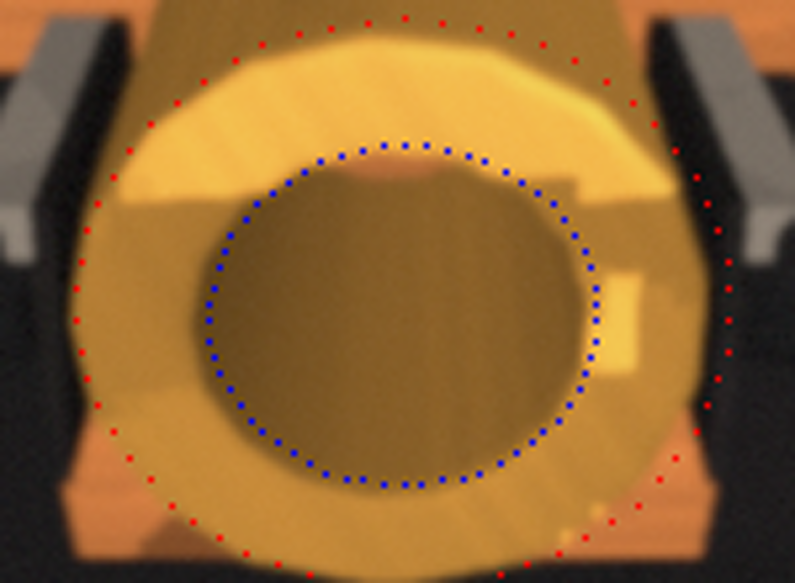

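>>> {"name": "send_rows", "arguments": {
  "series": [
    [[-28,-31,0],[0,0,0],40],
    [[-31,-34,0],[0,0,0],40],
    [[-31,-34,0],[0,0,0],40],
    [[-31,-34,0],[0,0,0],40],
    [[-25,-28,0],[0,0,0],40],
    [[-12,-14.3,10],[0,0,0],40],
    [[0,0,15],[0,0,0],40],
    [[0,0,0],[0,0,0],40]
  ]
}}

```text
clock: 20.35
position: [563.0, 100.6, 136.9]
ee_rot: [0.001, 1.0, -0.002, -0.005]
contact_force: [-0.3, -0.4, -3.9]
gripper_width: 45.0
grasp_force: 62.8
```

>>> {"name": "send_rows", "arguments": {
  "series": [
    [[0,0,10],[0,0,0],40],
    [[0,0,5],[0,0,0],40],
    [[0,0,0],[0,0,0],40],
    [[0,0,0],[0,0,0],40],
    [[0,0,0],[0,0,0],40]
  ]
}}

```text
clock: 20.85
position: [566.1, 102.9, 127.7]
ee_rot: [-0.0, 1.0, -0.0, 0.001]
contact_force: [-0.1, 0.0, -4.4]
gripper_width: 45.3
grasp_force: 62.8
```

```bash
python3 go.py 564.4 101.5 119
```

```text
t 20.85 pos [566.1 102.9 127.7] shift [ 1.7 -1.4  8.7] shift in target axes [ 1.7 -1.4  8.7] turn [-0.0006  0.0013  0.0008] F [-0.1  0.  -4.4] w 45.3
```

>>> {"name": "send_rows", "arguments": {
  "series": [
    [[1.6,-1.3,0],[0,0,0],40],
    [[0,0,4],[0,0,0],40],
    [[0,0,4],[0,0,0],40],
    [[0,0,4],[0,0,0],40],
    [[0,0,4],[0,0,0],40],
    [[0,0,0],[0,0,0],40],
    [[0,0,0],[0,0,0],40]
  ]
}}

```text
clock: 21.55
position: [564.2, 101.1, 110.8]
ee_rot: [-0.0, 1.0, -0.001, -0.0]
contact_force: [-0.6, -0.0, -3.7]
gripper_width: 44.9
grasp_force: 62.8
```

```bash
python3 go.py 564.4 101.5 55.1
```

```text
t 21.55 pos [564.2 101.1 110.8] shift [-0.2  0.5 55.7] shift in target axes [-0.2  0.4 55.7] turn [-0.0013 -0.0003  0.0002] F [-0.6 -0.  -3.7] w 44.9
```

No contact yet, with the bush's underside at about 97.7, so the shaft tip is inside the bore. Going deeper.

>>> {"name": "send_rows", "arguments": {
  "series": [
    [[-0.2,0.3,3],[0,0,0],40],
    [[0,0,4],[0,0,0],40],
    [[0,0,4],[0,0,0],40],
    [[0,0,0],[0,0,0],40],
    [[0,0,0],[0,0,0],40]
  ]
}}

```text
clock: 22.05
position: [564.4, 101.4, 99.9]
ee_rot: [-0.0, 1.0, -0.001, -0.0]
contact_force: [0.9, -0.1, -3.3]
gripper_width: 44.9
grasp_force: 62.8
```

>>> {"name": "send_rows", "arguments": {
  "series": [
    [[0,0,6],[0,0,0],40],
    [[0,0,8],[0,0,0],40],
    [[0,0,8],[0,0,0],40],
    [[0,0,8],[0,0,0],40],
    [[0,0,8],[0,0,0],40],
    [[0,0,3],[0,0,0],40],
    [[0,0,0],[0,0,0],40],
    [[0,0,0],[0,0,0],40]
  ]
}}

```text
clock: 22.85
position: [564.7, 101.5, 59.2]
ee_rot: [-0.0, 1.0, -0.0, 0.0]
contact_force: [0.7, 0.5, -3.9]
gripper_width: 45.0
grasp_force: 62.8
```

>>> {"name": "send_rows", "arguments": {
  "series": [
    [[0,0,1.5],[0,0,0],40],
    [[0,0,1],[0,0,0],40],
    [[0,0,1],[0,0,0],40],
    [[0,0,0],[0,0,0],40],
    [[0,0,0],[0,0,0],40]
  ]
}}

```text
clock: 23.35
position: [564.4, 101.4, 55.6]
ee_rot: [-0.0, 1.0, -0.0, 0.0]
contact_force: [0.3, 0.3, -4.2]
gripper_width: 44.9
grasp_force: 62.8
```

>>> {"name": "send_rows", "arguments": {
  "series": [
    [[0,0,0.8],[0,0,0],40],
    [[0,0,0.5],[0,0,0],40],
    [[0,0,0],[0,0,0],40],
    [[0,0,0],[0,0,0],40]
  ]
}}

```text
clock: 23.75
position: [564.6, 101.4, 55.2]
ee_rot: [-0.0, 1.0, -0.0, 0.0]
contact_force: [-3.8, -0.3, 5.9]
gripper_width: 44.9
grasp_force: 63.7
```

>>> {"name": "send_rows", "arguments": {
  "series": [
    [[0,0,0],[0,0,0],60],
    [[0,0,0],[0,0,0],60],
    [[0,0,0],[0,0,0],60],
    [[0,0,-15],[0,0,0],65],
    [[0,0,-30],[0,0,0],70],
    [[0,0,-30],[0,0,0],70],
    [[0,0,-15],[0,0,0],70],
    [[0,0,0],[0,0,0],70]
  ]
}}

```text
clock: 24.55
position: [566.2, 102.1, 146.8]
ee_rot: [-0.0, 1.0, 0.001, 0.003]
contact_force: [0.0, 0.5, -1.2]
gripper_width: 69.9
grasp_force: 0.0
```

```bash
python3 go.py 510 374 145
python3 - <<'E'
from meas import *
c=camera_info('top'); im=get_image('top')
for b in blobs(im,(24,90,120),(35,255,255),30):
    if 130<b[0]<320 and 120<b[1]<260: print(at(c,b[:2],50))
E
```

```text
t 24.55 pos [566.2 102.1 146.8] shift [ 56.  271.9   1.8] shift in target axes [ 56.2 271.9   1.8] turn [0.0012 0.0058 0.0005] F [ 0.   0.5 -1.2] w 69.9
```

>>> {"name": "send_rows", "arguments": {
  "series": [
    [[7,34,0],[0,0,0],70],
    [[9,43,0],[0,0,0],70],
    [[9,43,0],[0,0,0],70],
    [[9,43,0],[0,0,0],70],
    [[9,43,0],[0,0,0],70],
    [[8.5,40,0],[0,0,0],70],
    [[5,25.5,15],[0,0,0],70],
    [[0,0,20],[0,0,0],70]
  ]
}}

```text
clock: 25.4
position: [507.1, 376.6, 107.4]
ee_rot: [-0.002, 1.0, -0.0, 0.0]
contact_force: [1.0, -1.0, -0.6]
gripper_width: 70.1
grasp_force: 0.0
```

>>> {"name": "send_rows", "arguments": {
  "series": [
    [[0,0,10],[0,0,0],70],
    [[0,0,0],[0,0,0],70],
    [[0,0,0],[0,0,0],70],
    [[0,0,0],[0,0,0],70]
  ]
}}

```text
clock: 25.8
position: [508.6, 372.7, 99.9]
ee_rot: [0.0, 1.0, 0.0, 0.001]
contact_force: [0.1, -0.9, 0.1]
gripper_width: 70.0
grasp_force: 0.0
```

```bash
cat > wb.py <<'E'
# bush on bench in wrist picture: bore = dark hole inside bright top ring; fit by matching projected ring
from meas import *
import sys
from scipy.optimize import minimize
x,y=map(float,sys.argv[1:3]); z=50
c=camera_info('wrist'); im=cv2.GaussianBlur(get_image('wrist'),(3,3),0).astype(np.float32)
hsv=cv2.cvtColor(im.astype(np.uint8),cv2.COLOR_RGB2HSV).astype(float)
m=((hsv[...,0]>19)&(hsv[...,0]<36)&(hsv[...,1]>80)).astype(np.float32)
for b in blobs(im.astype(np.uint8),(20,90,80),(35,255,255),300): print('blob',np.round(b,1), at(c,b[:2],50))
E
python3 go.py 509.5 373.8 13; python3 wb.py 509.5 373.8
```

```text
t 25.8 pos [508.6 372.7  99.9] shift [-0.7  1.1 86.9] shift in target axes [-0.9  1.1 86.9] turn [ 0.0001  0.0013 -0.0007] F [ 0.1 -0.9  0.1] w 70.0
blob [264.1 212.2  60.6  63. ] [[509.20073154 373.57931775  50.        ]]
```

>>> {"name": "send_rows", "arguments": {
  "series": [
    [[-1.6,1.0,20],[0,0,0],70],
    [[0,0,25],[0,0,0],70],
    [[0,0,25],[0,0,0],70],
    [[0,0,17],[0,0,0],70],
    [[0,0,0],[0,0,0],70],
    [[0,0,0],[0,0,0],70],
    [[0,0,0],[0,0,0],70]
  ]
}}

```text
clock: 26.55
position: [510.5, 374.6, 13.8]
ee_rot: [-0.0, 1.0, 0.001, 0.001]
contact_force: [-0.1, 0.3, -0.2]
gripper_width: 70.2
grasp_force: 0.0
```

>>> {"name": "send_rows", "arguments": {
  "series": [
    [[0,0,0],[0,0,0],40],
    [[0,0,0],[0,0,0],40],
    [[0,0,0],[0,0,0],40],
    [[0,0,0],[0,0,0],40],
    [[0,0,0],[0,0,0],40],
    [[0,0,0],[0,0,0],40]
  ]
}}

```text
clock: 27.15
position: [510.1, 374.5, 13.7]
ee_rot: [-0.0, 1.0, 0.0, 0.001]
contact_force: [-1.6, -0.2, 5.7]
gripper_width: 45.4
grasp_force: 61.1
```

>>> {"name": "send_rows", "arguments": {
  "series": [
    [[0,0,-15],[0,0,0],40],
    [[0,0,-35],[0,0,0],40],
    [[0,0,-45],[0,0,0],40],
    [[0,0,-45],[0,0,0],40],
    [[2,-10,-18],[0,0,0],40],
    [[4,-33,0],[0,0,0],40],
    [[5.5,-44,0],[0,0,0],40],
    [[5.5,-44,0],[0,0,0],40]
  ]
}}

```text
clock: 27.95
position: [491.1, 241.4, 169.8]
ee_rot: [-0.0, 1.0, -0.001, -0.001]
contact_force: [0.5, -0.2, -3.8]
gripper_width: 45.1
grasp_force: 62.5
```

>>> {"name": "send_rows", "arguments": {
  "series": [
    [[5.5,-44,0],[0,0,0],40],
    [[5.5,-44,0],[0,0,0],40],
    [[5.5,-44,0],[0,0,0],40],
    [[5,-44,0],[0,0,0],40],
    [[4,-32,0],[0,0,0],40],
    [[1.5,-16,0],[0,0,0],40],
    [[0,0,0],[0,0,0],40],
    [[0,0,0],[0,0,0],40]
  ]
}}

```text
clock: 28.75
position: [465.1, 18.8, 170.4]
ee_rot: [0.001, 1.0, -0.0, -0.0]
contact_force: [0.0, 0.6, -4.1]
gripper_width: 45.5
grasp_force: 62.6
```

```bash
python3 go.py 465.2 18.2 125;  python3 off.py 36.3 w5
```

```text
t 28.75 pos [465.1  18.8 170.4] shift [-0.1 -0.6 45.4] shift in target axes [-0.1 -0.6 45.4] turn [-0.0006 -0.0002 -0.001 ] F [ 0.   0.6 -4.1] w 45.5
tcp [465.10465126  18.80571561 170.36326138] pred px [263.94362325 287.64842673]
```

View pics/w5.png

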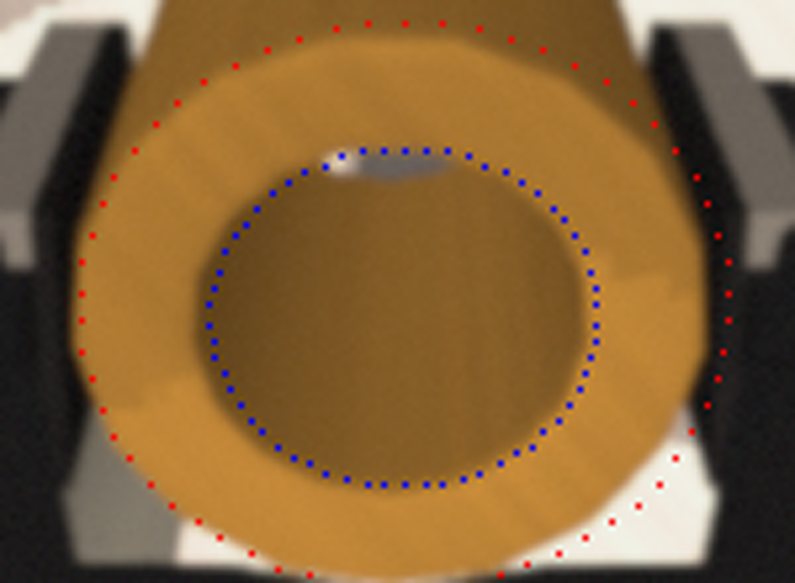

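The held bush lies within about 0.5 mm of the expected ring in x (bore at rows 155 to 488, predicted centre 317). Lowering.

>>> {"name": "send_rows", "arguments": {
  "series": [
    [[0,-0.4,15],[0,0,0],40],
    [[0,0,18],[0,0,0],40],
    [[0,0,10],[0,0,0],40],
    [[0,0,5],[0,0,0],40],
    [[0,0,4],[0,0,0],40],
    [[0,0,4],[0,0,0],40],
    [[0,0,3],[0,0,0],40],
    [[0,0,0],[0,0,0],40]
  ]
}}

```text
clock: 29.6
position: [465.5, 18.5, 111.2]
ee_rot: [-0.0, 1.0, -0.001, -0.0]
contact_force: [0.3, -0.0, -4.0]
gripper_width: 45.3
grasp_force: 62.5
```

>>> {"name": "send_rows", "arguments": {
  "series": [
    [[0,0,0],[0,0,0],40],
    [[0,0,0],[0,0,0],40],
    [[0,0,2],[0,0,0],40],
    [[0,0,2],[0,0,0],40],
    [[0,0,0],[0,0,0],40],
    [[0,0,0],[0,0,0],40]
  ]
}}

```text
clock: 30.2
position: [465.5, 18.5, 107.2]
ee_rot: [-0.0, 1.0, -0.001, -0.0]
contact_force: [-0.4, 0.7, -4.2]
gripper_width: 45.4
grasp_force: 62.5
```

>>> {"name": "send_rows", "arguments": {
  "series": [
    [[0,0,6],[0,0,0],40],
    [[0,0,7],[0,0,0],40],
    [[0,0,8],[0,0,0],40],
    [[0,0,8],[0,0,0],40],
    [[0,0,8],[0,0,0],40],
    [[0,0,8],[0,0,0],40],
    [[0,0,3],[0,0,0],40],
    [[0,0,0],[0,0,0],40]
  ]
}}

```text
clock: 31.0
position: [465.3, 18.4, 58.7]
ee_rot: [-0.0, 1.0, -0.001, -0.001]
contact_force: [-0.0, 0.6, -4.4]
gripper_width: 45.1
grasp_force: 62.5
```

>>> {"name": "send_rows", "arguments": {
  "series": [
    [[0,0,1],[0,0,0],40],
    [[0,0,1],[0,0,0],40],
    [[0,0,1],[0,0,0],40],
    [[0,0,0.5],[0,0,0],40],
    [[0,0,0],[0,0,0],40],
    [[0,0,0],[0,0,0],40]
  ]
}}

```text
clock: 31.6
position: [465.6, 18.5, 55.9]
ee_rot: [-0.0, 1.0, -0.0, 0.0]
contact_force: [0.7, -0.4, -3.5]
gripper_width: 45.2
grasp_force: 62.5
```

>>> {"name": "send_rows", "arguments": {
  "series": [
    [[0,0,0.6],[0,0,0],40],
    [[0,0,0.5],[0,0,0],40],
    [[0,0,0],[0,0,0],40],
    [[0,0,0],[0,0,0],40]
  ]
}}

```text
clock: 32.0
position: [465.7, 18.5, 55.6]
ee_rot: [-0.0, 1.0, -0.0, 0.0]
contact_force: [-3.2, -0.5, 6.0]
gripper_width: 45.2
grasp_force: 63.4
```

>>> {"name": "send_rows", "arguments": {
  "series": [
    [[0,0,0],[0,0,0],60],
    [[0,0,0],[0,0,0],60],
    [[0,0,0],[0,0,0],60],
    [[0,0,-15],[0,0,0],65],
    [[0,0,-30],[0,0,0],70],
    [[0,0,-30],[0,0,0],70],
    [[0,0,-20],[0,0,0],70],
    [[0,0,-5],[0,0,0],70]
  ]
}}

```text
clock: 32.8
position: [467.1, 19.0, 157.1]
ee_rot: [-0.0, 1.0, 0.0, 0.003]
contact_force: [0.2, 0.2, 0.2]
gripper_width: 69.8
grasp_force: 0.0
```

```bash
python3 go.py 594.7 269.8 145
python3 - <<'E'
from meas import *
c=camera_info('top'); im=get_image('top')
for b in blobs(im,(24,90,120),(35,255,255),30):
    if 130<b[0]<320 and 120<b[1]<260: print(at(c,b[:2],50))
E
```

```text
t 32.8 pos [467.1  19.  157.1] shift [-127.6  250.7   13. ] shift in target axes [-127.6  250.8   12.1] turn [0.0006 0.0054 0.0005] F [0.2 0.2 0.2] w 69.8
[[571.4778208 105.5546294  50.       ]]
[[595.74820274 270.2101144   50.        ]]
```

>>> {"name": "send_rows", "arguments": {
  "series": [
    [[-16,32,0],[0,0,0],70],
    [[-21,41,0],[0,0,0],70],
    [[-21,41,0],[0,0,0],70],
    [[-21,41,0],[0,0,0],70],
    [[-21,41,0],[0,0,0],70],
    [[-18,36,0],[0,0,0],70],
    [[-9.8,18.7,20],[0,0,0],70],
    [[0,0,20],[0,0,0],70]
  ]
}}

```text
clock: 33.65
position: [594.1, 272.0, 111.6]
ee_rot: [-0.001, 1.0, -0.001, -0.0]
contact_force: [-0.5, -1.0, -0.2]
gripper_width: 69.7
grasp_force: 0.0
```

>>> {"name": "send_rows", "arguments": {
  "series": [
    [[0,0,15],[0,0,0],70],
    [[0,0,0],[0,0,0],70],
    [[0,0,0],[0,0,0],70],
    [[0,0,0],[0,0,0],70]
  ]
}}

```text
clock: 34.05
position: [593.8, 269.3, 100.1]
ee_rot: [-0.0, 1.0, -0.0, 0.001]
contact_force: [0.0, -0.0, 1.5]
gripper_width: 70.2
grasp_force: 0.0
```

```bash
python3 go.py 595 269.8 13; python3 wb.py 595 270
```

```text
t 34.05 pos [593.8 269.3 100.1] shift [-1.1  0.5 87.1] shift in target axes [-1.2  0.5 87.1] turn [-0.0005  0.0011  0.0001] F [ 0.  -0.   1.5] w 70.2
blob [262.4 211.3  61.1  63.3] [[593.86119723 269.08467444  50.        ]]
```

>>> {"name": "send_rows", "arguments": {
  "series": [
    [[-1.2,0.2,20],[0,0,0],70],
    [[0,0,25],[0,0,0],70],
    [[0,0,25],[0,0,0],70],
    [[0,0,17],[0,0,0],70],
    [[0,0,0],[0,0,0],70],
    [[0,0,0],[0,0,0],70],
    [[0,0,0],[0,0,0],70]
  ]
}}

```text
clock: 34.8
position: [595.6, 270.1, 14.4]
ee_rot: [-0.0, 1.0, 0.0, 0.001]
contact_force: [-0.9, -0.8, 0.4]
gripper_width: 70.1
grasp_force: 0.0
```

>>> {"name": "send_rows", "arguments": {
  "series": [
    [[0,0,0],[0,0,0],40],
    [[0,0,0],[0,0,0],40],
    [[0,0,0],[0,0,0],40],
    [[0,0,0],[0,0,0],40],
    [[0,0,0],[0,0,0],40],
    [[0,0,0],[0,0,0],40]
  ]
}}

```text
clock: 35.4
position: [595.3, 269.8, 14.0]
ee_rot: [-0.0, 1.0, -0.0, 0.001]
contact_force: [-0.7, 0.5, 6.6]
gripper_width: 44.2
grasp_force: 62.4
```

>>> {"name": "send_rows", "arguments": {
  "series": [
    [[0,0,-15],[0,0,0],40],
    [[0,0,-35],[0,0,0],40],
    [[0,0,-45],[0,0,0],40],
    [[0,0,-45],[0,0,0],40],
    [[0,-10,-18],[0,0,0],40],
    [[1,-35,0],[0,0,0],40],
    [[1,-45,0],[0,0,0],40],
    [[1,-45,0],[0,0,0],40]
  ]
}}

```text
clock: 36.2
position: [590.1, 133.4, 170.2]
ee_rot: [-0.0, 1.0, -0.0, -0.001]
contact_force: [1.4, -0.1, -3.6]
gripper_width: 44.1
grasp_force: 62.2
```

>>> {"name": "send_rows", "arguments": {
  "series": [
    [[1,-45,0],[0,0,0],40],
    [[1,-45,0],[0,0,0],40],
    [[1,-36,0],[0,0,0],40],
    [[1,-24,0],[0,0,0],40],
    [[0,-10,10],[0,0,0],40],
    [[0,0,10],[0,0,0],40],
    [[0,0,0],[0,0,0],40],
    [[0,0,0],[0,0,0],40]
  ]
}}

```text
clock: 37.0
position: [587.3, -24.5, 150.0]
ee_rot: [-0.001, 1.0, -0.001, -0.001]
contact_force: [0.4, -1.1, -3.4]
gripper_width: 44.0
grasp_force: 62.2
```

```bash
python3 go.py 587.2 -26.4 111
```

```text
t 37.0 pos [587.3 -24.5 150. ] shift [ 0.  -1.9 39. ] shift in target axes [ 0.1 -1.9 39. ] turn [-0.0012 -0.0015  0.0015] F [ 0.4 -1.1 -3.4] w 44.0
```

>>> {"name": "send_rows", "arguments": {
  "series": [
    [[0,-1.5,10],[0,0,0],40],
    [[0,0,12],[0,0,0],40],
    [[0,0,5],[0,0,0],40],
    [[0,0,0],[0,0,0],40],
    [[0,0,0],[0,0,0],40],
    [[0,0,0],[0,0,0],40]
  ]
}}

```text
clock: 37.6
position: [587.9, -27.0, 124.2]
ee_rot: [-0.0, 1.0, -0.0, 0.001]
contact_force: [0.2, -0.2, -3.9]
gripper_width: 44.2
grasp_force: 62.2
```

>>> {"name": "send_rows", "arguments": {
  "series": [
    [[0.5,0.5,4],[0,0,0],40],
    [[0,0,4],[0,0,0],40],
    [[0,0,3],[0,0,0],40],
    [[0,0,3],[0,0,0],40],
    [[0,0,3],[0,0,0],40],
    [[0,0,0],[0,0,0],40],
    [[0,0,0],[0,0,0],40]
  ]
}}

```text
clock: 38.3
position: [587.1, -26.6, 106.7]
ee_rot: [-0.0, 1.0, -0.001, -0.0]
contact_force: [-0.0, 0.3, -4.0]
gripper_width: 43.9
grasp_force: 62.2
```

>>> {"name": "send_rows", "arguments": {
  "series": [
    [[0,0,5],[0,0,0],40],
    [[0,0,7],[0,0,0],40],
    [[0,0,8],[0,0,0],40],
    [[0,0,8],[0,0,0],40],
    [[0,0,8],[0,0,0],40],
    [[0,0,8],[0,0,0],40],
    [[0,0,3],[0,0,0],40],
    [[0,0,0],[0,0,0],40]
  ]
}}

```text
clock: 39.1
position: [586.7, -26.7, 59.0]
ee_rot: [-0.0, 1.0, -0.001, -0.001]
contact_force: [-0.5, 0.4, -4.0]
gripper_width: 44.0
grasp_force: 62.2
```

>>> {"name": "send_rows", "arguments": {
  "series": [
    [[0,0,1],[0,0,0],40],
    [[0,0,1],[0,0,0],40],
    [[0,0,0.8],[0,0,0],40],
    [[0,0,0.7],[0,0,0],40],
    [[0,0,0.5],[0,0,0],40],
    [[0,0,0],[0,0,0],40],
    [[0,0,0],[0,0,0],40]
  ]
}}

```text
clock: 39.8
position: [587.1, -26.6, 56.1]
ee_rot: [-0.0, 1.0, -0.0, 0.0]
contact_force: [-1.3, 0.5, -2.3]
gripper_width: 43.9
grasp_force: 62.5
```

>>> {"name": "send_rows", "arguments": {
  "series": [
    [[0,0,0.5],[0,0,0],40],
    [[0,0,0.4],[0,0,0],40],
    [[0,0,0],[0,0,0],40],
    [[0,0,0],[0,0,0],40]
  ]
}}

```text
clock: 40.2
position: [587.1, -26.6, 56.0]
ee_rot: [-0.0, 1.0, -0.001, 0.0]
contact_force: [-3.1, 1.1, 5.1]
gripper_width: 44.0
grasp_force: 63.3
```

>>> {"name": "send_rows", "arguments": {
  "series": [
    [[0,0,0],[0,0,0],60],
    [[0,0,0],[0,0,0],60],
    [[0,0,0],[0,0,0],60],
    [[0,0,-15],[0,0,0],65],
    [[0,0,-40],[0,0,0],70],
    [[0,0,-45],[0,0,0],70],
    [[0,-30,-30],[0,0,0],70],
    [[0,-45,-15],[0,0,0],70]
  ]
}}

```text
clock: 41.0
position: [589.2, -100.7, 204.1]
ee_rot: [-0.002, 1.0, -0.001, 0.004]
contact_force: [1.2, -0.2, 0.0]
gripper_width: 69.9
grasp_force: 0.0
```

>>> {"name": "send_rows", "arguments": {
  "series": [
    [[0,-30,-5],[0,0,0],70],
    [[0,0,0],[0,0,0],70],
    [[0,0,0],[0,0,0],70]
  ]
}}

```text
clock: 41.3
position: [586.9, -132.0, 204.7]
ee_rot: [0.001, 1.0, -0.0, 0.0]
contact_force: [0.5, 0.8, -0.6]
gripper_width: 70.2
grasp_force: 0.0
```

```bash
python3 go.py 478 102.5 165
python3 - <<'E'
from h import *
w=get_image('wrist'); s=get_image('side'); t=get_image('top')
big=np.zeros((576,768,3),np.uint8)
big[:384,:512]=w
big[:288,512:]=cv2.resize(s[140:284,190:318],(256,288))
big[288:576,512:]=cv2.resize(t[160:245,315:390],(256,288))
crop(big,0,0,768,576,1,'m1')
c=camera_info('wrist'); print(proj(c,[[547,-304.7,55],[472,-298.2,55],[478,102.5,130]]))
E
```

```text
t 41.3 pos [ 586.9 -132.   204.7] shift [109.3 234.4  39.6] shift in target axes [108.9 234.5  39.7] turn [-0.0007  0.0001 -0.0016] F [ 0.5  0.8 -0.6] w 70.2
[[ 72.92758282 133.43027677]
 [ 69.94355501  47.18854556]
 [594.09344554  51.33965333]]
```

View pics/m1.png

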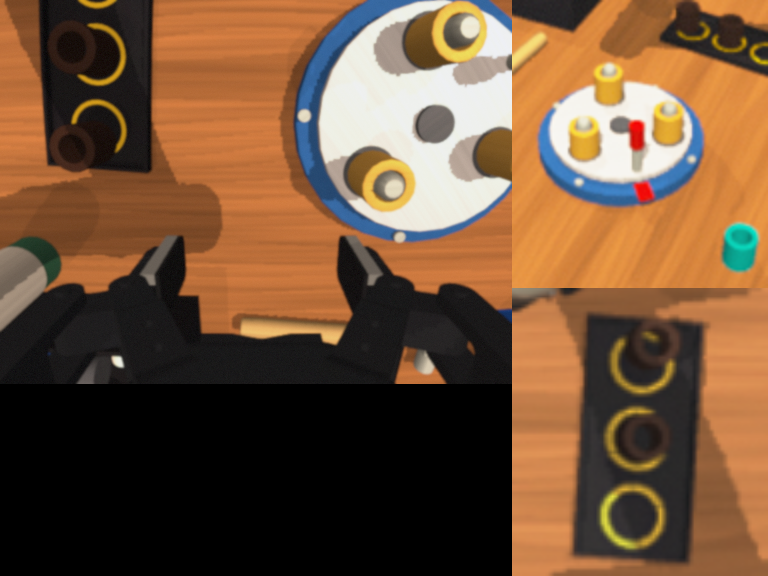

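All three new bushes are home. The worn bush at spot1 was knocked: its top is at wrist (72,148), predicted (73,133). The second worn bush is fine at (71,47). I'll re-centre the first one.

```bash
python3 - <<'E'
from h import *
c=camera_info('wrist'); print(at(c,[(72,148),(71,47)],55))
c=camera_info('top'); print(at(c,[((655.5-512)/256*75-.5+315,(343.5-288)/288*85-.5+160),((643.5-512)/256*75-.5+315,(437.5-288)/288*85-.5+160)],55))
E
python3 go.py 560 -305 150
```

```text
[[ 560.44156469 -307.52524485   55.        ]
 [ 471.88718053 -297.20544038   55.        ]]
[[ 559.55307714 -306.8763173    55.        ]
 [ 471.15575314 -293.32251714   55.        ]]
t 41.45 pos [ 586.9 -130.6  204.4] shift [  27.1 -174.3   54.6] shift in target axes [  26.9 -174.4   54.4] turn [-0.0009 -0.001   0.0011] F [-0.1  0.6 -0.7] w 70.0
```

>>> {"name": "send_rows", "arguments": {
  "series": [
    [[6,-40,0],[0,0,0],70],
    [[6,-42,0],[0,0,0],70],
    [[6,-42,10],[0,0,0],70],
    [[6,-35,20],[0,0,0],70],
    [[2.9,-17.4,30],[0,0,0],70],
    [[0,0,30],[0,0,0],70],
    [[0,0,15],[0,0,0],70],
    [[0,0,0],[0,0,0],70]
  ]
}}

```text
clock: 42.25
position: [558.5, -306.6, 96.7]
ee_rot: [-0.0, 1.0, 0.001, -0.003]
contact_force: [-1.0, 0.4, -0.3]
gripper_width: 70.1
grasp_force: 0.0
```

>>> {"name": "send_rows", "arguments": {
  "series": [
    [[0,0,0],[0,0,0],70],
    [[0,0,0],[0,0,0],70],
    [[0,0,0],[0,0,0],70]
  ]
}}

```text
clock: 42.55
position: [561.2, -307.8, 101.7]
ee_rot: [-0.0, 1.0, -0.001, 0.001]
contact_force: [0.1, -0.5, 0.1]
gripper_width: 70.0
grasp_force: 0.0
```

```bash
python3 go.py 560 -307 17.5;python3 - <<'E'
from h import *
c=camera_info('wrist'); print(proj(c,[[560,-307,55]])); crop(get_image('wrist'),120,130,280,200,2.8,'w6')
E
```

```text
t 42.55 pos [ 561.2 -307.8  101.7] shift [ 1.4  0.9 84.2] shift in target axes [ 1.2  0.8 84.2] turn [-0.0019  0.0027  0.001 ] F [ 0.1 -0.5  0.1] w 70.0
[[264.1926531  211.15278766]]
```

View pics/w6.png

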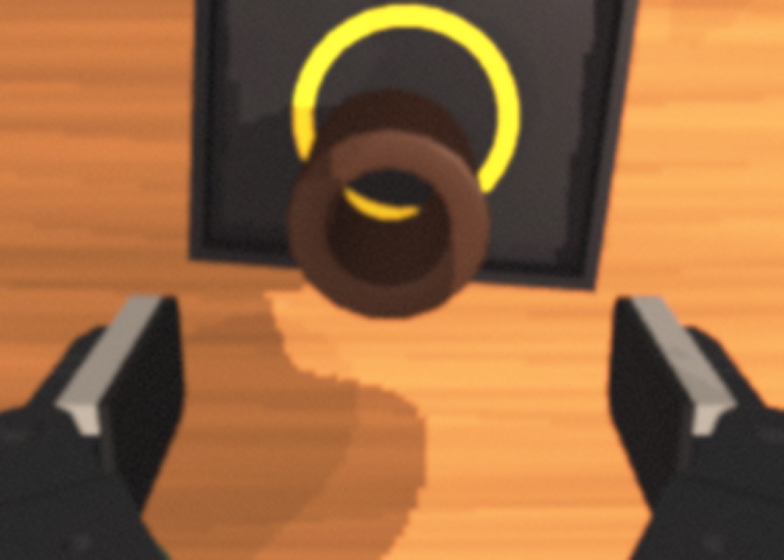

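>>> {"name": "send_rows", "arguments": {
  "series": [
    [[1.5,-2.4,15],[0,0,0],70],
    [[0,0,25],[0,0,0],70],
    [[0,0,25],[0,0,0],70],
    [[0,0,18],[0,0,0],70],
    [[0,0,0],[0,0,0],70],
    [[0,0,0],[0,0,0],70],
    [[0,0,0],[0,0,0],40],
    [[0,0,0],[0,0,0],40]
  ]
}}

```text
clock: 43.4
position: [559.9, -310.6, 19.3]
ee_rot: [-0.0, 1.0, -0.001, 0.002]
contact_force: [-0.9, 1.0, -1.9]
gripper_width: 45.0
grasp_force: 61.6
```

>>> {"name": "send_rows", "arguments": {
  "series": [
    [[0,0,0],[0,0,0],40],
    [[0,0,0],[0,0,0],40],
    [[0,0,0],[0,0,0],40],
    [[0,0,0],[0,0,0],40]
  ]
}}

```text
clock: 43.8
position: [559.9, -310.6, 19.3]
ee_rot: [-0.0, 1.0, -0.001, 0.002]
contact_force: [-0.9, 1.9, 6.0]
gripper_width: 45.0
grasp_force: 61.7
```

```bash
python3 go.py 547 -304.7 22
```

```text
t 43.8 pos [ 559.9 -310.6   19.3] shift [12.9  5.9 -2.8] shift in target axes [12.9  5.9 -2.7] turn [-0.0021  0.0033  0.0007] F [-0.9  1.9  6. ] w 45.0
```

Lift 6 mm, carry to the spot, lower and release.

>>> {"name": "send_rows", "arguments": {
  "series": [
    [[0,0,-6],[0,0,0],40],
    [[6,3,0],[0,0,0],40],
    [[6.6,2.8,0],[0,0,0],40],
    [[0,0,0],[0,0,0],40],
    [[0,0,0],[0,0,0],40],
    [[0,0,4],[0,0,0],40],
    [[0,0,0],[0,0,0],40],
    [[0,0,0],[0,0,0],40]
  ]
}}

```text
clock: 44.6
position: [546.6, -304.9, 19.3]
ee_rot: [-0.0, 1.0, -0.001, 0.001]
contact_force: [0.0, -0.2, -1.3]
gripper_width: 44.7
grasp_force: 62.0
```

```bash
python3 go.py 547 -304.7 19.3
```

```text
t 44.6 pos [ 546.6 -304.9   19.3] shift [-0.4  0.2  0. ] shift in target axes [-0.4  0.2  0. ] turn [-0.0014  0.001   0.0003] F [ 0.  -0.2 -1.3] w 44.7
```

>>> {"name": "send_rows", "arguments": {
  "series": [
    [[-0.4,0.2,0.7],[0,0,0],40],
    [[0,0,0],[0,0,0],40],
    [[0,0,0],[0,0,0],60],
    [[0,0,0],[0,0,0],60],
    [[0,0,0],[0,0,0],60],
    [[0,0,-15],[0,0,0],60],
    [[0,0,-40],[0,0,0],60],
    [[0,0,-45],[0,0,0],60]
  ]
}}

```text
clock: 45.4
position: [545.5, -303.9, 117.8]
ee_rot: [-0.0, 1.0, 0.0, -0.002]
contact_force: [0.6, 0.2, 0.6]
gripper_width: 59.9
grasp_force: 0.0
```

>>> {"name": "send_rows", "arguments": {
  "series": [
    [[0,0,-40],[0,0,0],60],
    [[7,45,0],[0,0,0],60],
    [[7,45,0],[0,0,0],60],
    [[7,45,0],[0,0,0],60],
    [[7,45,0],[0,0,0],60],
    [[7,45,0],[0,0,0],60],
    [[0,0,0],[0,0,0],60],
    [[0,0,0],[0,0,0],60]
  ]
}}

```text
clock: 46.2
position: [511.6, -78.1, 158.6]
ee_rot: [-0.001, 1.0, -0.0, 0.0]
contact_force: [-0.3, 0.2, 0.3]
gripper_width: 59.9
grasp_force: 0.0
```

```bash
python3 go.py 478 102.5 155
python3 - <<'E'
from h import *
t=get_image('top'); w=get_image('wrist')
big=np.zeros((480,800,3),np.uint8)
big[:480,:420]=cv2.resize(t[160:240,315:385],(420,480),interpolation=cv2.INTER_CUBIC)
big[:285,420:]=cv2.resize(w,(380,285))
crop(big,0,0,800,480,1,'m2')
E
```

```text
t 46.2 pos [511.6 -78.1 158.6] shift [ 33.1 180.7   3.4] shift in target axes [ 33.6 180.6   3.6] turn [-0.0009  0.0009  0.0028] F [-0.3  0.2  0.3] w 59.9
```

View pics/m2.png

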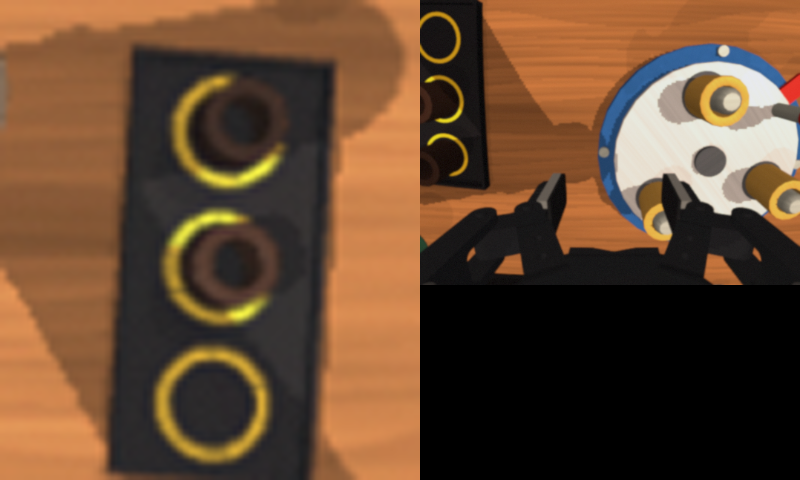

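Run:
```python
from h import *
c=camera_info('top'); print(proj(c,[[547,-304.7,55],[472,-298.2,55]]), at(c,[(355.4,179.25),(353.9,203.25)],55))
```

```text
[[355.97413258 179.79885392]
 [354.53697724 203.34387479]] [[ 548.76729052 -302.89162786   55.        ]
 [ 472.31545115 -296.15944397   55.        ]]
```

>>> {"name": "send_rows", "arguments": {
  "series": [
    [[6,32,0],[0,0,0],60],
    [[8,44,0],[0,0,0],60],
    [[8,44,0],[0,0,0],60],
    [[7,36,0],[0,0,0],60],
    [[4.6,24.6,0],[0,0,0],60],
    [[0,0,0],[0,0,0],60],
    [[0,0,0],[0,0,0],60],
    [[0,0,0],[0,0,0],60]
  ]
}}

```text
clock: 47.1
position: [478.1, 100.0, 157.8]
ee_rot: [0.001, 1.0, -0.001, -0.0]
contact_force: [-0.8, -0.3, -0.5]
gripper_width: 59.9
grasp_force: 0.0
```

```bash
python3 go.py 478 102.8 97
python3 - <<'E'
from meas import *
s=monitor.read_state(); c=camera_info('wrist'); im=get_image('wrist')
print(proj(c,[[478,102.8,130]]))
for b in blobs(im,(0,150,60),(6,255,255),200): print(np.round(b,1),at(c,b[:2],130))
E
```

```text
t 47.1 pos [478.1 100.  157.8] shift [ 0.1  2.9 60.8] shift in target axes [ 0.1  2.8 60.8] turn [-0.0013 -0.0004 -0.0022] F [-0.8 -0.3 -0.5] w 59.9
[[268.07455627 224.22313362]]
[269.  216.8  37.   54.2] [[473.5714045  103.30537017 130.        ]]
[297.8 155.4  28.6  44.1] [[438.95357318 118.41736645 130.        ]]
```

>>> {"name": "send_rows", "arguments": {
  "series": [
    [[0,2.8,10],[0,0,0],60],
    [[0,0,20],[0,0,0],60],
    [[0,0,20],[0,0,0],60],
    [[0,0,11],[0,0,0],60],
    [[0,0,0],[0,0,0],60],
    [[0,0,0],[0,0,0],60],
    [[0,0,0],[0,0,0],18],
    [[0,0,0],[0,0,0],18]
  ]
}}

```text
clock: 47.95
position: [478.4, 104.3, 97.9]
ee_rot: [-0.0, 1.0, -0.0, 0.001]
contact_force: [-0.0, 0.4, -0.5]
gripper_width: 32.0
grasp_force: 0.0
```

>>> {"name": "send_rows", "arguments": {
  "series": [
    [[0,0,0],[0,0,0],18],
    [[0,0,0],[0,0,0],18],
    [[0,0,0],[0,0,0],18],
    [[0,0,0],[0,0,0],18],
    [[0,0,0],[0,0,0],18],
    [[0,0,0],[0,0,0],18]
  ]
}}

```text
clock: 48.55
position: [478.3, 104.7, 98.0]
ee_rot: [-0.0, 1.0, 0.0, 0.001]
contact_force: [-1.3, 2.5, 6.3]
gripper_width: 22.6
grasp_force: 58.7
```

Run:
```python
from h import *
s=monitor.read_state(); p=s['position']; a=np.array([539.4,31.]); d=p[:2]-a
print(p,s['contact_force'],np.hypot(*d),np.degrees(np.arctan2(d[1],d[0])))
t0=np.radians(130.1)
P=a+95*np.c_[np.cos(t0+np.arange(49)*np.pi/24),np.sin(t0+np.arange(49)*np.pi/24)]
D=np.diff(P,axis=0)*[-1,1]
for i in range(0,48,8): print('call',i//8,np.round(D[i:i+8],1).tolist())
```

```text
[478.34301744 104.65222978  98.02329636] [-1.29433417  2.49520373  6.32763725] 95.66925352798756 129.65840147854232
call 0 [[9.0, -8.6], [7.8, -9.7], [6.4, -10.6], [5.0, -11.4], [3.5, -11.9], [1.9, -12.3], [0.2, -12.4], [-1.4, -12.4]]
call 1 [[-3.0, -12.1], [-4.5, -11.6], [-6.0, -10.9], [-7.4, -10.0], [-8.6, -9.0], [-9.7, -7.8], [-10.6, -6.4], [-11.4, -5.0]]
call 2 [[-11.9, -3.5], [-12.3, -1.9], [-12.4, -0.2], [-12.4, 1.4], [-12.1, 3.0], [-11.6, 4.5], [-10.9, 6.0], [-10.0, 7.4]]
call 3 [[-9.0, 8.6], [-7.8, 9.7], [-6.4, 10.6], [-5.0, 11.4], [-3.5, 11.9], [-1.9, 12.3], [-0.2, 12.4], [1.4, 12.4]]
call 4 [[3.0, 12.1], [4.5, 11.6], [6.0, 10.9], [7.4, 10.0], [8.6, 9.0], [9.7, 7.8], [10.6, 6.4], [11.4, 5.0]]
call 5 [[11.9, 3.5], [12.3, 1.9], [12.4, 0.2], [12.4, -1.4], [12.1, -3.0], [11.6, -4.5], [10.9, -6.0], [10.0, -7.4]]
```

>>> {"name": "send_rows", "arguments": {
  "series": [
    [[9,-8.6,0],[0,0,0],18],
    [[7.8,-9.7,0],[0,0,0],18],
    [[6.4,-10.6,0],[0,0,0],18],
    [[5,-11.4,0],[0,0,0],18],
    [[3.5,-11.9,0],[0,0,0],18],
    [[1.9,-12.3,0],[0,0,0],18],
    [[0.2,-12.4,0],[0,0,0],18],
    [[-1.4,-12.4,0],[0,0,0],18]
  ]
}}

```text
clock: 49.35
position: [444.6, 14.5, 98.0]
ee_rot: [-0.0, 1.0, -0.0, -0.0]
contact_force: [-4.4, 2.8, 8.1]
gripper_width: 22.5
grasp_force: 60.6
```

```bash
cat > cr.py <<'E'
from h import *
s=monitor.read_state(); p=s['position']; d=p[:2]-[539.4,31.]
print(s['clock'],p,s['contact_force'],s['wrist_torque'],s['gripper_width'],np.hypot(*d),np.degrees(np.arctan2(d[1],d[0])))
E
python3 cr.py
```

```text
49.35 [444.57654018  14.46087901  98.0173503 ] [-4.39045791  2.84220729  8.05074608] [ 0.93293733  1.2057765  -0.00203333] 22.500225636598636 96.25503133040917 -170.10599404238354
```

Low forces and tracking well. Continuing.

>>> {"name": "send_rows", "arguments": {
  "series": [
    [[-3,-12.1,0],[0,0,0],18],
    [[-4.5,-11.6,0],[0,0,0],18],
    [[-6,-10.9,0],[0,0,0],18],
    [[-7.4,-10,0],[0,0,0],18],
    [[-8.6,-9,0],[0,0,0],18],
    [[-9.7,-7.8,0],[0,0,0],18],
    [[-10.6,-6.4,0],[0,0,0],18],
    [[-11.4,-5,0],[0,0,0],18]
  ]
}}

```text
clock: 50.15
position: [506.2, -58.7, 98.0]
ee_rot: [0.0, 1.0, -0.001, -0.001]
contact_force: [-3.2, 2.8, 6.7]
gripper_width: 22.3
grasp_force: 60.5
```

>>> {"name": "send_rows", "arguments": {
  "series": [
    [[-11.9,-3.5,0],[0,0,0],18],
    [[-12.3,-1.9,0],[0,0,0],18],
    [[-12.4,-0.2,0],[0,0,0],18],
    [[-12.4,1.4,0],[0,0,0],18],
    [[-12.1,3,0],[0,0,0],18],
    [[-11.6,4.5,0],[0,0,0],18],
    [[-10.9,6,0],[0,0,0],18],
    [[-10,7.4,0],[0,0,0],18]
  ]
}}

```text
clock: 50.95
position: [599.4, -41.8, 98.0]
ee_rot: [0.0, 1.0, -0.001, -0.001]
contact_force: [-5.5, 0.5, 8.4]
gripper_width: 22.4
grasp_force: 60.7
```

```bash
python3 cr.py
```

```text
50.95 [599.35018052 -41.81624514  98.03544813] [-5.5156524   0.45125318  8.43701875] [ 0.39819315  1.54575174 -0.0028125 ] 22.43559178710399 94.31982666190346 -50.53510803645373
```

>>> {"name": "send_rows", "arguments": {
  "series": [
    [[-9,8.6,0],[0,0,0],18],
    [[-7.8,9.7,0],[0,0,0],18],
    [[-6.4,10.6,0],[0,0,0],18],
    [[-5,11.4,0],[0,0,0],18],
    [[-3.5,11.9,0],[0,0,0],18],
    [[-1.9,12.3,0],[0,0,0],18],
    [[-0.2,12.4,0],[0,0,0],18],
    [[1.4,12.4,0],[0,0,0],18]
  ]
}}

```text
clock: 51.75
position: [631.8, 46.6, 98.1]
ee_rot: [-0.0, 1.0, -0.002, -0.001]
contact_force: [-3.0, -4.6, 6.7]
gripper_width: 22.5
grasp_force: 60.5
```

>>> {"name": "send_rows", "arguments": {
  "series": [
    [[3,12.1,0],[0,0,0],18],
    [[4.5,11.6,0],[0,0,0],18],
    [[6,10.9,0],[0,0,0],18],
    [[7.4,10,0],[0,0,0],18],
    [[8.6,9,0],[0,0,0],18],
    [[9.7,7.8,0],[0,0,0],18],
    [[10.6,6.4,0],[0,0,0],18],
    [[11.4,5,0],[0,0,0],18]
  ]
}}

```text
clock: 52.55
position: [572.2, 119.7, 98.1]
ee_rot: [-0.0, 1.0, -0.001, 0.001]
contact_force: [2.1, -6.1, 3.7]
gripper_width: 22.5
grasp_force: 60.4
```

```bash
python3 cr.py
```

```text
52.55 [572.17465055 119.67415736  98.08608472] [ 2.10590438 -6.14297112  3.70463616] [-1.63232081 -0.60677632 -0.02242673] 22.505354575552 94.5372090839402 69.71529981448347
```

>>> {"name": "send_rows", "arguments": {
  "series": [
    [[11.9,3.5,0],[0,0,0],18],
    [[12.3,1.9,0],[0,0,0],18],
    [[12.4,0.2,0],[0,0,0],18],
    [[12.4,-1.4,0],[0,0,0],18],
    [[12.1,-3,0],[0,0,0],18],
    [[11.6,-4.5,0],[0,0,0],18],
    [[10.9,-6,0],[0,0,0],18],
    [[10,-7.4,0],[0,0,0],18]
  ]
}}

```text
clock: 53.35
position: [478.4, 104.8, 98.0]
ee_rot: [-0.0, 1.0, 0.001, 0.002]
contact_force: [3.2, 1.4, 5.2]
gripper_width: 22.5
grasp_force: 60.3
```

>>> {"name": "send_rows", "arguments": {
  "series": [
    [[0,0,0],[0,0,0],18],
    [[0,0,0],[0,0,0],18],
    [[0,0,0],[0,0,0],18],
    [[0,0,0],[0,0,0],18]
  ]
}}

```text
clock: 53.75
position: [476.0, 102.8, 98.0]
ee_rot: [0.0, 1.0, -0.001, -0.001]
contact_force: [-2.9, -1.8, 12.2]
gripper_width: 23.0
grasp_force: 61.2
```

```bash
python3 cr.py
```

```text
53.75 [475.97003418 102.79793335  97.96179318] [-2.91744896 -1.78770681 12.18128352] [-0.25405747  0.82861762 -0.01708866] 22.979986383633683 95.8034644341195 131.45902465660203
```

>>> {"name": "send_rows", "arguments": {
  "series": [
    [[-1.2,0.9,0],[0,0,0],18],
    [[-1,0.8,0],[0,0,0],18],
    [[0,0,0],[0,0,0],18],
    [[0,0,0],[0,0,0],18],
    [[0,0,0],[0,0,0],18]
  ]
}}

```text
clock: 54.25
position: [478.4, 104.8, 98.0]
ee_rot: [-0.0, 1.0, -0.001, -0.001]
contact_force: [-2.8, -0.4, 12.6]
gripper_width: 22.4
grasp_force: 61.2
```

```bash
python3 cr.py
```

```text
54.25 [478.41405852 104.81099031  97.96192843] [-2.81186152 -0.37431924 12.61307703] [-0.00078809  0.74932775 -0.0184974 ] 22.413318935458566 95.74626545214632 129.56504049293886
```

Back at the starting angle. Release, rise straight up, and move clear.

>>> {"name": "send_rows", "arguments": {
  "series": [
    [[0,0,0],[0,0,0],35],
    [[0,0,0],[0,0,0],60],
    [[0,0,0],[0,0,0],60],
    [[0,0,0],[0,0,0],60],
    [[0,0,0],[0,0,0],60],
    [[0,0,-15],[0,0,0],60],
    [[0,0,-35],[0,0,0],60],
    [[0,0,-40],[0,0,0],60]
  ]
}}

```text
clock: 55.05
position: [479.0, 105.3, 186.8]
ee_rot: [0.0, 1.0, -0.001, -0.002]
contact_force: [0.7, 0.1, -0.6]
gripper_width: 60.4
grasp_force: 0.0
```

>>> {"name": "send_rows", "arguments": {
  "series": [
    [[0,35,-20],[0,0,0],60],
    [[0,45,0],[0,0,0],60],
    [[0,45,0],[0,0,0],60],
    [[0,45,0],[0,0,0],60],
    [[0,45,0],[0,0,0],60],
    [[0,30,0],[0,0,0],60],
    [[0,0,0],[0,0,0],60],
    [[0,0,0],[0,0,0],60]
  ]
}}

```text
clock: 55.85
position: [479.5, 351.0, 206.0]
ee_rot: [-0.001, 1.0, -0.001, -0.001]
contact_force: [0.0, -0.4, -0.4]
gripper_width: 59.6
grasp_force: 0.0
```

Run:
```python
from meas import *
t=get_image('top'); s=get_image('side'); c=camera_info('top')
for b in blobs(t,(0,180,150),(4,255,255),8):
    if 130<b[0]<320 and 120<b[1]<260:
        X=at(c,b[:2],130)[0]; print(b[:2],X,np.degrees(np.arctan2(X[1]-31,X[0]-539.4)))
big=np.zeros((520,800,3),np.uint8)
big[:,:500]=cv2.resize(t[125:255,200:325],(500,520),interpolation=cv2.INTER_CUBIC)
big[:300,500:]=cv2.resize(s[150:270,190:310],(300,300),interpolation=cv2.INTER_CUBIC)
big[300:520,500:]=cv2.resize(t[160:242,310:422],(300,220),interpolation=cv2.INTER_CUBIC)
crop(big,0,0,800,520,1,'fin')
```

```text
(219.4952850341797, 209.56443786621094) [452.48831734 121.80682099 130.        ] 133.74442302463927
(225.5, 200.6564483642578) [478.94955674 103.90183458 130.        ] 129.66563526653812
```

View pics/fin.png

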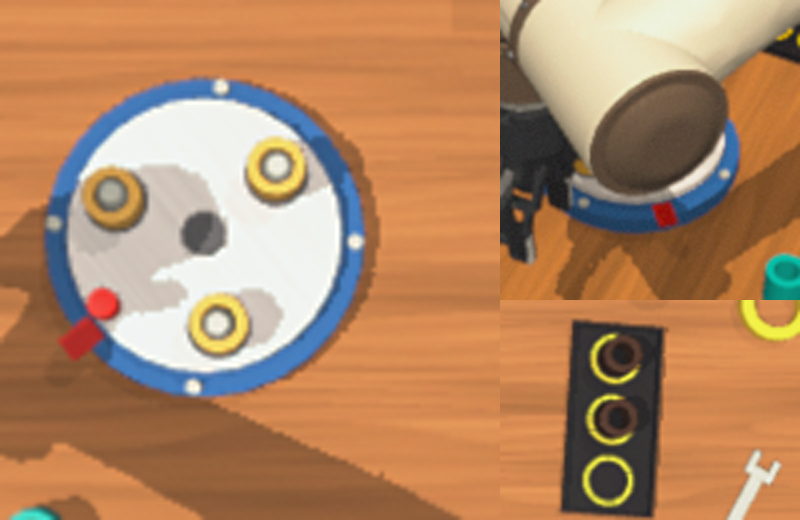

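The final view shows three brass bushes home, the crank (102,303) at the red mark (81,340), and both worn bushes upright on their rings. Handing in.

```bash
python3 -c "
from bench import job_done; print(job_done())"
```

```text
the job is handed in; nothing more can be done
None
```

The job is handed in at about 56 s: both worn bushes stand on tray rings 1 and 2 (one was knocked aside and put back), all three new brass bushes are home, and the crank went one full turn counterclockwise back to its mark, within about 1°, with the gripper clear.

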